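# Lock the parts case and bring the key back

## Robot

A 7-joint arm with a two-finger parallel gripper is mounted at the origin on the work surface. World frame = base frame: x ahead of the robot, y to its left, z up, the work surface at z = 0. Lengths are in m, angles in rad, forces in N, time in s.
With the tool pointing down it reaches from about 0.425 to 0.925 m from the base axis. Payload 6.8 kg.
Tool frame: the origin (TCP) lies midway between the tips of the shut fingers; the grasp point (between the pads) lies 19 mm behind it; z points along the fingers, x is the direction in which the jaws open and shut, and the axes are right-handed (so a half turn about z gives the same grasp; the last joint's range is limited). The gripper opens to 85 mm and grips with 20 to 120 N. Pads are 22 mm wide; open, the fingers measure 114 mm over their backs; the gripper's body (76 mm by 85 mm) begins 54 mm behind the grasp point. The pads swing forward as they close: fully open they stand 13 mm farther back than shut.
Start: joints at [1.158, 0.477, 0.022, 1.555, -0.011, 1.109, -0.083], TCP at [0.203, -0.644, 0.231] pointing down, gripper open.
Joint ranges: [-2.96, 2.96], [-0.34, 2.1], [-1.41, 1.46], [0.24, 2.44], [-1.37, 4.51], [0.17, 1.92], [-2.96, 2.96]. Speed limits (rad/s): [2.39, 2.39, 3.14, 3.14, 3.14, 3.14, 3.14].

## Interface

Orientations are given as a unit quaternion [w, x, y, z].
In Python, from station import bot gives the robot as it stands.
- The arm moves only by the tool step_arm, never from a script. Its argument "increments" is a list of rows, each a list of 7 numbers: the shift along the tool's x, y, z in cm, then the turn, a rotation vector about the tool's x, y, z in degrees, then the closure, from 0 (fully open) to 1 (shut). A call has 1 to 20 rows; each row shifts and turns the commanded pose from where the row before left it, along the tool's axes as they then stand; what a row does not reach is not made up. A row lasts 1/10 s, in which the tool goes at most 50 mm and 8.59 degrees, less where a joint would pass 70% of its speed; a pose out of reach is approached as far as the arm can. A call is refused whole if a number of a shift passes 5 or a number of a turn 8.59, either way. A call with a gripper value outside its range is refused whole. The fingers move at their own pace and stop on an object; "squeeze" is the grip in N (left out, the last holds). Time passes only in rows, so rows that do not move let the fingers close. It gives the time, the measured TCP pose, the force and the opening at its end, in the units of the state.
- bot.get_obs(): the state, without advancing time (a new reading comes with each control period).
- bot.read_camera(name): name is "side" or "top"; returns a dict with "pixels" (480x640x3 uint8, red, green, blue), "vertical_fov" (degrees; the focal length in pixels is half the picture's height over the tangent of half this angle, whatever the lens; pixels are square), "cx", "cy" (the principal point, pixels), "camera_from_world" (4x4, takes a point from world to camera coordinates). Camera axes: x right, y down, z forward; pixel columns grow to the right and rows downward; lengths in m; the calibration is good to about 2 mm. A picture is of the moment at which its call begins. There is no depth.
- bot.hand_in(): hands the job in, once; it reports no verdict.
Trained networks look in a picture, given as the dict that the camera call returned (one of the last four; its "shot" number tells which), for a name from the list of things; names that differ only in an ending like _2 or _b are one class to them, and where a whole thing is asked for, a point or a joint stands for the part that bears it (a point fixed in the world has none). Each returns a list of dicts, best first, with "score" (0 to 1); they miss things now and then, are a little off and sometimes report something else, mostly with a low value. They report only what shows in the picture. A call takes as long as a camera call.
- bot.find_in(picture, query): "point" ([column, row] in pixels, amid what is visible of it).
- bot.cut_out(picture, query): "pixels" (480x640 bool, what is visible of it) and "point" ([column, row] in pixels, amid what is visible of it).
- bot.pinpoint(picture, query): "point" ([column, row] in pixels: a listed point, or the origin of a listed thing).
The state is a dict: "t": time; "q": joint angles; "joint_vel": joint speeds; "joint_torque": joint torques, N m; "eef_pos": TCP position; "tool_rot": TCP orientation; "contact_force": force on the tool from outside, world axes, zero at the start; "torque": the same for the moment, N m; "gripper_width": opening from 0.0 (shut) to 1.0 (fully open).
Only numpy, scipy, OpenCV 4.12 (cv2) and the standard library are available. Lean on these libraries where they do the work, as an engineer would, in place of code of your own. Each camera call takes 0.05 s, during which the arm holds its last target.

## Task

Lock the parts case for the night: take the key from its wooden stand, push it fully into the lock and turn it clockwise until you feel the bolt pressed firmly home against the back of its keeper, without forcing key or lock. Then turn the key back to where it comes out, draw it out without tugging, and set it back upright and fully down in its stand. Move the bolt only with the key and leave everything else where it is.

Things in the scene. Friction and masses are not known exactly. Their poses are not given: they have to be found in the camera images.
- key: Loose key, 60 g, standing in the wooden stand with its collar on the stand's top. Origin on its long axis at the underside of the steel collar (22 mm diameter, 4 mm high); z up towards the bow, x along the wide side of blade and bow. A half turn about z makes no difference to it.
- key_bow (a point): Centre of the key's black bow, 19 mm above the key's origin, axes those of the key. The bow is a flat block on top of the collar, 26 mm (x) by 10 mm (y) by 30 mm high, to be pinched across its 10 mm.
- key_tip (a point): Lower end of the key, 24 mm below its origin, axes those of the key. The flat steel blade, 14 mm (x) by 4 mm (y), reaches from here up 14 mm; between blade and collar is a round neck, 4.4 mm diameter and 10 mm long.
- stand: Fixed square block of brown wood, 60 x 60 x 34 mm high, with an upright slot in the centre of its top, 18 mm (its x) by 8 mm (its y), 30 mm deep. Origin at the centre of its underside, z up. Key fully down: key origin 34 mm above the stand's origin, key's x along the stand's x (either way round).
- case: Fixed grey steel parts case, 45 mm high. Origin on the table straight below the lock's axis, z up; the case reaches from x = -55 to 135 mm and y = -90 to 90 mm of it. Lock, bolt and keeper are on its top, bolt and keeper on the lock's +y side.
- lock: Fixed steel lock housing on the case's top, 64 x 64 x 40 mm high, the key's slot in the centre of its top face. Origin at the centre of its underside, 45 mm above the case's origin, axes those of the case.
- keyway (a point): Centre of the key slot at the lock's top face, 85 mm above the case's origin, axes those of the case. The slot, 15.5 mm (x) by 5.5 mm (y), with 1 mm chamfer, goes through the 7 mm thick face; below it the turning plug has a like pocket. The key goes straight down, its x along this x, until its collar rests on the face (key's origin at this point).
- plug_axis (a point): Point on the upright axis about which the key and plug turn, 70.5 mm above the case's origin, axes those of the case. The fully inserted key turns clockwise seen from above. It comes out only with its x back along this x (within about 0.08 rad); else its blade is caught below the lock's top face.
- plug (a joint): Angle of the plug, rad: 0 where the key goes in and out; grows clockwise seen from above, to at most 1.45. Takes about 0.08 N m, no spring; the key has about 0.1 rad of play in it. It pushes the bolt out; turning back leaves the bolt. The bolt comes home between 0.6 and 1.3, as the keeper is set: there the torque climbs, within about 0.1 rad of wrist turn, past 0.3 N m.
- bolt: Steel bolt, 14 mm wide and 10 mm high, that slides out of the lock housing along the case's +y, 14 mm on the case's -x side of the lock's axis. Origin at the underside of its tip, 36 mm in y from the lock's axis and 49 mm above the case's origin when drawn in; axes those of the case. Sliding it takes about 3 N.
- keeper: Fixed steel keeper on the case's top, 34 mm wide (x), 18 mm high, its back face 11 to 18 mm from the drawn-in bolt's tip. Origin at the foot of that face, axes those of the case; two cheeks reach 6 mm towards the lock. The bolt is home when its tip touches the face, firmly home when pressed on it with some 15 N (about 0.3 N m on the key), forced from 24 N (about 0.42 N m).
- jar: Small clear jar with white lid, 34 mm diameter, 35 mm high, loose on the case's top at about x = 95, y = -45 mm of the case; bystander, origin at its foot.
- loupe: Black eye loupe, 34 mm diameter, 26 mm high, on the table about 75 mm from the stand's centre, on the stand's +x side; bystander, origin at its foot.
- driver: Small screwdriver, 130 mm long, lying on the table between robot and stand; bystander.
- tweezers: Steel tweezers, 120 mm long, 10 mm wide, 8 mm high, lying on the table between robot and case; bystander.
- tray: Round white parts tray, 120 mm diameter, 16 mm high, on the table beyond the stand; bystander.
- blower: Black rubber dust blower, 52 mm diameter, 85 mm high, standing on the table left of the stand; bystander.
- partsbox: White divided box, 100 x 160 x 28 mm, on the table to the right of the case; bystander.

How it is judged:
By the outcome, as a careful person would: the job done as asked, in the order asked, and still so for the second after the job is handed in, with the robot touching nothing.
It also fails if it takes over 72 s, if anything falls off the work surface, if the arm or the gripper's body presses on something with over 40 N, if the wrist force passes 120 N, or if a joint passes its speed limit or range.

## Working session

There is one attempt and no reset: what is moved stays moved. The work goes in short steps, Python scripts to look and compute and a tool call to move; the robot and the scene stay as the last step left them, time stands still between calls to the robot, and variables do not carry over. Pictures are saved under pics/ and viewed, and the job is handed in when it is done.

Besides the shell and the picture viewer there is one more tool, called after "Request:" by a JSON object that holds its "method" and its "body". step_arm: Moves the arm, as the interface text tells. Its arguments: {"type":"object","properties":{"increments":{"type":"array"},"squeeze":{"type":"number"}},"required":["increments"]}

```bash
ls; mkdir -p pics; python3 - <<'E'
from station import bot
import cv2,pickle
o=bot.get_obs();print(o)
P={}
for n in ("side","top"):
    p=bot.read_camera(n);P[n]=p
    print(n,p['vertical_fov'],p['cx'],p['cy'],p['camera_from_world'],[k for k in p])
    cv2.imwrite(f"pics/{n}0.png",p['pixels'][:,:,::-1])
    for q in ["key","key_bow","key_tip","stand","case","keyway","lock","bolt","keeper","jar","loupe"]:
        r=bot.pinpoint(p,q); print(q,[(x['point'],round(x['score'],2)) for x in r[:2]])
pickle.dump(P,open("p0.pkl","wb"))
print(bot.get_obs()['t'])
E
```

```text
pics
{'t': 0.0, 'q': array([ 1.15788963,  0.47780336,  0.02234219,  1.55646634, -0.01147197,
        1.10931331, -0.08310101]), 'joint_vel': array([-0.00029203, -0.00021768, -0.00034649, -0.00025419, -0.00122204,
        0.00043181, -0.00052068]), 'joint_torque': array([-6.44733768e-05, -5.96446860e+01,  1.60809215e+00, -2.81192744e+01,
        1.24498285e-02,  9.51150869e-03,  1.44157923e-05]), 'eef_pos': array([ 0.20236728, -0.64331682,  0.23031732]), 'tool_rot': array([-4.82033573e-04,  8.06268256e-01, -5.91549349e-01, -7.96553968e-04]), 'contact_force': array([-0.12415359,  0.19130562,  0.30608567]), 'torque': array([-0.00717296, -0.0030499 ,  0.04080242]), 'gripper_width': 0.9998259865096103}
side 50.112686272997806 324.2109751901343 242.3921506488298 [[-0.86202481 -0.50659491  0.01657761  0.45312233]
 [-0.38371515  0.63086413 -0.67436869  0.27642378]
 [ 0.33117352 -0.58768363 -0.73820868  0.94745562]
 [ 0.          0.          0.          1.        ]] ['pixels', 'vertical_fov', 'cx', 'cy', 'camera_from_world', 'shot']
key [([239.0, 344.4], 0.77)]
key_bow [([236.2, 341.8], 0.74)
[... 400 characters left out ...]
20.8683927611161 232.56316254149516 [[-0.00957111 -0.99989881  0.01052463 -0.01685105]
 [-0.99105175  0.00808405 -0.13323316  0.55960445]
 [ 0.1331346  -0.01170564 -0.99102884  1.35047127]
 [ 0.          0.          0.          1.        ]] ['pixels', 'vertical_fov', 'cx', 'cy', 'camera_from_world', 'shot']
key [([214.7, 230.3], 0.5)]
key_bow [([212.0, 227.3], 0.46)]
key_tip [([217.2, 228.3], 0.65)]
stand [([214.0, 230.2], 0.65), ([359.2, 252.0], 0.39)]
case [([359.2, 254.6], 0.55)]
keyway [([361.2, 245.4], 0.98), ([333.0, 258.0], 0.16)]
lock [([354.1, 249.5], 0.76), ([157.3, 233.9], 0.74)]
bolt []
keeper [([334.0, 257.7], 0.58)]
jar [([373.5, 204.2], 0.5)]
loupe [([221.1, 201.5], 0.58)]
1.2
```

View pics/side0.png

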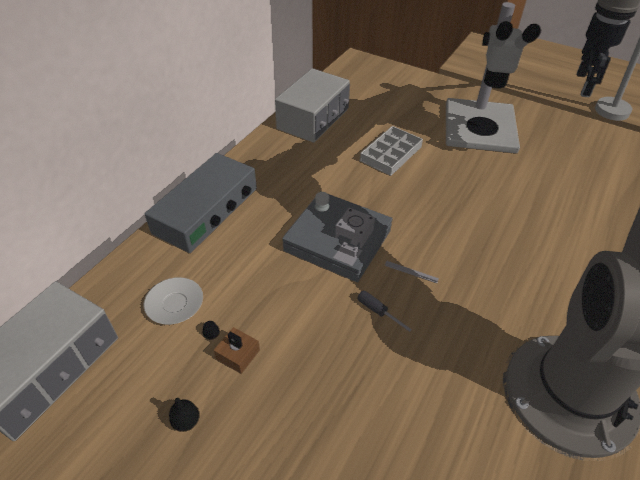

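View pics/top0.png

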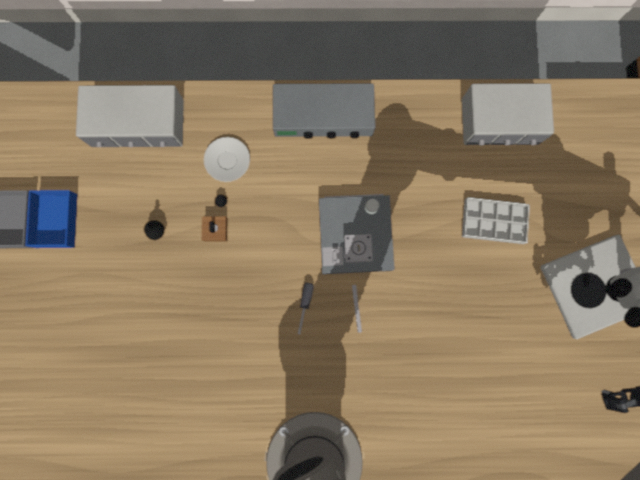

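```bash
python3 - <<'E'
import pickle,cv2
P=pickle.load(open("p0.pkl","rb"))
s=P['side']['pixels'];t=P['top']['pixels']
cv2.imwrite("pics/s_st.png",cv2.resize(s[290:400,170:320],None,fx=5,fy=5,interpolation=cv2.INTER_CUBIC)[:,:,::-1])
cv2.imwrite("pics/t_st.png",cv2.resize(t[180:270,165:285],None,fx=6,fy=6,interpolation=cv2.INTER_CUBIC)[:,:,::-1])
cv2.imwrite("pics/t_c.png",cv2.resize(t[185:295,295:425],None,fx=5,fy=5,interpolation=cv2.INTER_CUBIC)[:,:,::-1])
cv2.imwrite("pics/s_c.png",cv2.resize(s[190:290,280:430],None,fx=5,fy=5,interpolation=cv2.INTER_CUBIC)[:,:,::-1])
E
```

```text
(no output)
```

View pics/s_st.png

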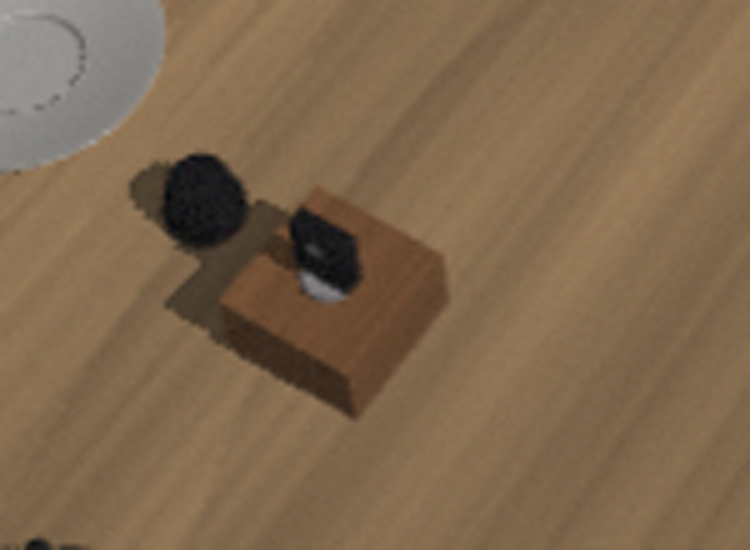

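View pics/t_st.png

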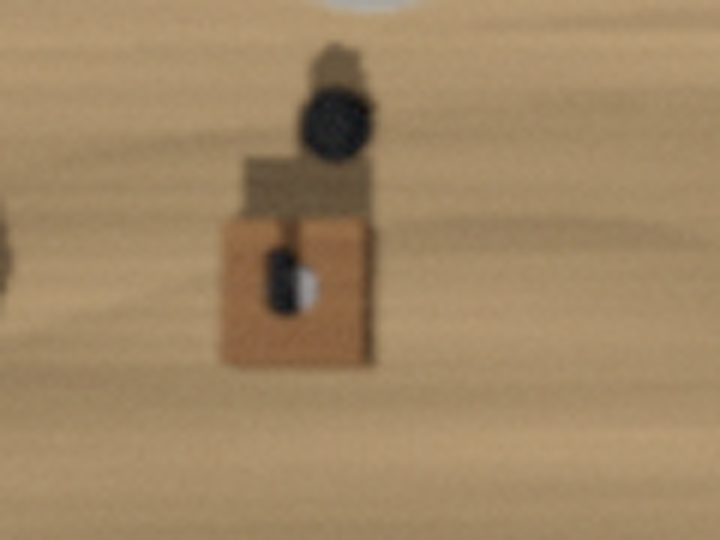

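View pics/t_c.png

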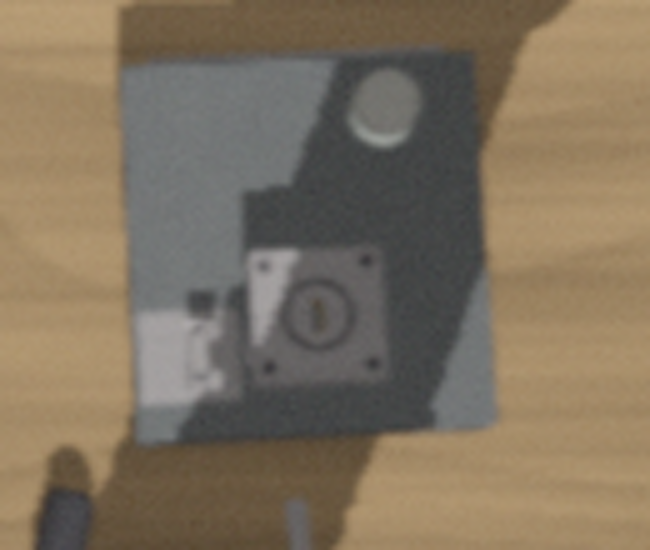

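View pics/s_c.png

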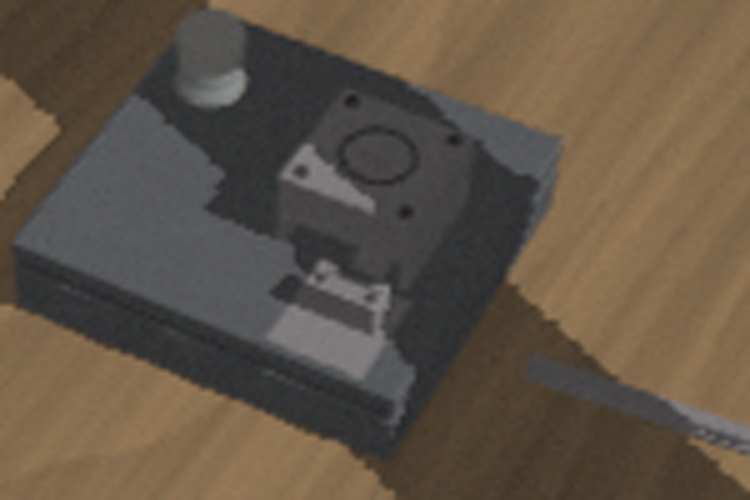

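```bash
python3 - <<'E'
from station import bot
import cv2,pickle,numpy as np
P={};M={}
for n in ("side","top"):
    p=bot.read_camera(n);P[n]=p
    for q in ["stand","case","lock","key","key_bow","keyway"]:
        try: r=bot.cut_out(p,q)
        except Exception as e: print(q,e);continue
        if r:
            M[n,q]=r[0]; print(n,q,r[0]['score'],r[0]['pixels'].sum(),r[0]['point'])
pickle.dump((P,M),open("p1.pkl","wb"))
for n,(a,b,c,d) in {"side":(190,400,170,430),"top":(180,290,165,425)}.items():
    im=P[n]['pixels'].copy()
    im=cv2.resize(im,None,fx=3,fy=3,interpolation=cv2.INTER_CUBIC)
    for i,q in enumerate(["stand","case","lock","key"]):
        if (n,q) in M:
            m=cv2.resize(M[n,q]['pixels'].astype(np.uint8),None,fx=3,fy=3,interpolation=cv2.INTER_NEAREST)
            cs,_=cv2.findContours(m,cv2.RETR_EXTERNAL,cv2.CHAIN_APPROX_NONE)
            cv2.drawContours(im,cs,-1,[(255,0,0),(0,255,0),(255,255,0),(0,255,255)][i],1)
    cv2.imwrite(f"pics/m_{n}.png",im[a*3:b*3,c*3:d*3,::-1])
    T=np.array(P[n]['camera_from_world']); print(n,-T[:3,:3].T@T[:3,3])
E
```

```text
side stand 0.74 1133 [235.8, 351.8]
side case 0.65 4618 [331.8, 241.7]
side lock 0.9 980 [355.6, 225.3]
side key 0.73 4769 [331.4, 240.3]
side key_bow 0.71 171 [233.6, 342.7]
side keyway 0.81 4765 [332.4, 239.2]
top stand 0.66 594 [214.1, 227.3]
top case 0.56 4517 [354.2, 232.0]
top lock 0.73 743 [357.5, 248.9]
top key 0.48 59 [211.2, 228.6]
top key_bow 0.62 89 [212.9, 225.1]
top keyway 0.94 4611 [356.1, 226.5]
side [0.18289847 0.61196777 0.87831981]
top [ 0.37464124 -0.00556508  1.4130912 ]
```

View pics/m_top.png

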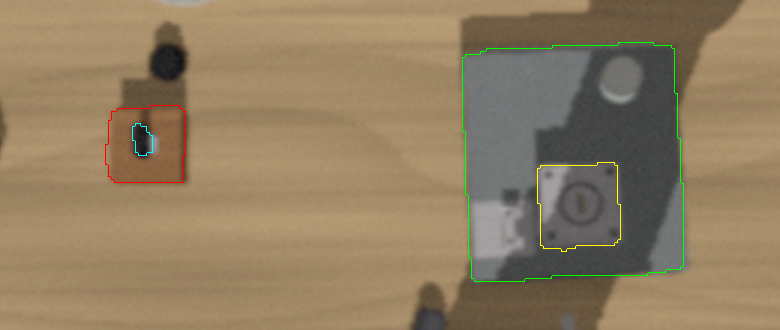

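View pics/m_side.png

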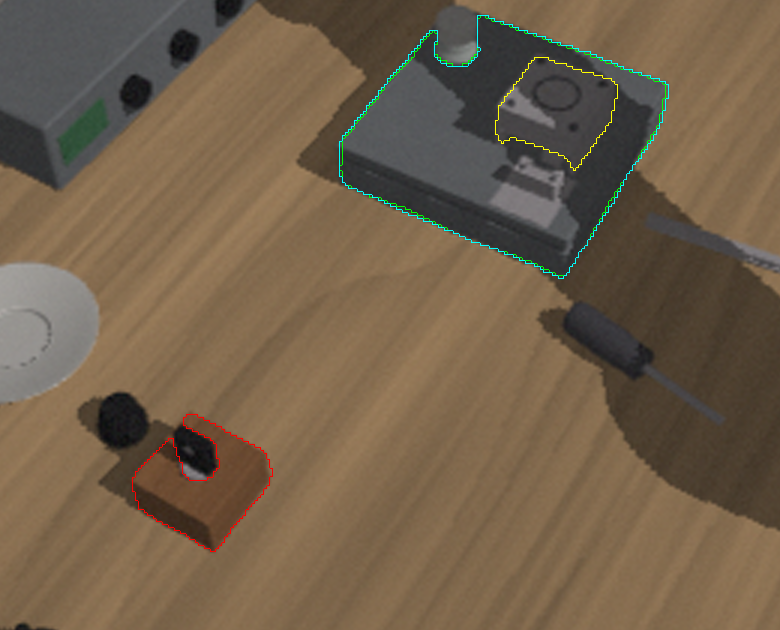

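```bash
cat > h.py <<'E'
import numpy as np,cv2
def proj(p,X):
    T=np.array(p['camera_from_world']);X=np.atleast_2d(X)
    c=X@T[:3,:3].T+T[:3,3]
    f=240/np.tan(np.radians(p['vertical_fov'])/2)
    return np.c_[p['cx']+f*c[:,0]/c[:,2],p['cy']+f*c[:,1]/c[:,2]]
def box(x0,x1,y0,y1,z0,z1):
    return np.array([[x,y,z] for x in(x0,x1) for y in(y0,y1) for z in(z0,z1)])
def W(X,pose):
    x,y,a=pose;c,s=np.cos(a),np.sin(a)
    return np.c_[x+c*X[:,0]-s*X[:,1],y+s*X[:,0]+c*X[:,1],X[:,2]]
def render(p,boxes,pose,roi,S=4):
    a,b,c,d=roi # r0,r1,c0,c1
    im=np.zeros(((b-a)*S,(d-c)*S),np.uint8)
    for B in boxes:
        q=(proj(p,W(B,pose))-[c,a]+0.5)*S-0.5
        h=cv2.convexHull(q.astype(np.float32))
        cv2.fillConvexPoly(im,np.round(h*16).astype(np.int32),255,shift=4)
    return cv2.resize(im,(d-c,b-a),interpolation=cv2.INTER_AREA)/255.
def ray(p,uv,z):
    T=np.array(p['camera_from_world']);f=240/np.tan(np.radians(p['vertical_fov'])/2)
    d=T[:3,:3].T@np.array([(uv[0]-p['cx'])/f,(uv[1]-p['cy'])/f,1]);o=-T[:3,:3].T@T[:3,3]
    return o+d*(z-o[2])/d[2]
E
cat > fit.py <<'E'
import pickle
from h import *
from scipy.optimize import minimize
P,M=pickle.load(open("p1.pkl","rb"))
CASE=[box(-.055,.135,-.09,.09,0,.045),box(-.032,.032,-.032,.032,.045,.085)]
LOCK=[CASE[1]]
ST=[box(-.03,.03,-.03,.03,0,.034)]
roi={"side":(180,400,160,430),"top":(170,300,160,430)}
def fit(boxes,name,cams,x0,ign):
    def L(x):
        e=0
        for n in cams:
            a,b,c,d=roi[n];m=M[n,name]['pixels'][a:b,c:d].astype(float)
            r=render(P[n],boxes,x,roi[n]); w=1-ign[n][a:b,c:d] if n in ign else 1
            e+=(w*(r-m)**2).sum()
        return e
    best=minimize(L,x0,method='Nelder-Mead',options=dict(initial_simplex=[x0,np.add(x0,[.006,0,0]),np.add(x0,[0,.006,0]),np.add(x0,[0,0,.06])],xatol=1e-5,fatol=1e-3,maxiter=400))
    return best
ig={'side':np.zeros((480,640)),'top':np.zeros((480,640))}
ig['side'][190:215,305:335]=1
igs={'side':np.zeros((480,640)),'top':np.zeros((480,640))}
igs['side'][322:353,222:246]=1
for cams in (["side"],["top"],["side","top"]):
    for nm,B,i in (("case",CASE,ig),("stand",ST,igs)):
        z=.085 if nm=="case" else .034
        g=ray(P['top'],(358.5,248) if nm=="case" else (214,228),z)
        best=None
        for a0 in ((0.05,) if nm=="case" else (0.0,)):
            for j in range(2):
                x0=[g[0],g[1],a0] if best is None else best.x
                best=fit(B,nm,cams,x0,i)
        print(cams,nm,best.x.round(4),round(best.fun,1))
E
python3 fit.py
```

```text
['side'] case [ 0.5141 -0.1114  0.0501] 1290.5
['side'] stand [ 0.571   0.2511 -0.0074] 13.5
['top'] case [ 0.518  -0.1102  0.0354] 1075.8
['top'] stand [ 0.5766  0.2523 -0.0156] 75.4
['side', 'top'] case [ 0.516  -0.1102  0.035 ] 2459.5
['side', 'top'] stand [5.719e-01 2.511e-01 3.000e-04] 172.7
```

```bash
cat >> fit.py <<'E'
E
python3 - <<'E'
import pickle
from h import *
P,M=pickle.load(open("p1.pkl","rb"))
C=box(-.055,.135,-.09,.09,0,.045);L=box(-.032,.032,-.032,.032,.045,.085);S=box(-.03,.03,-.03,.03,0,.034)
for n,(a,b,c,d) in {"side":(190,400,170,430),"top":(180,290,165,425)}.items():
    im=cv2.resize(P[n]['pixels'],None,fx=3,fy=3,interpolation=cv2.INTER_CUBIC)
    for B,po in ((C,(.516,-.1102,.035)),(L,(.516,-.1102,.035)),(S,(.5715,.2511,0))):
        q=(proj(P[n],W(B,po))+.5)*3-.5
        for i in range(8):
            for j in range(i):
                if bin(i^j).count('1')==1: cv2.line(im,tuple(np.int32(q[i])),tuple(np.int32(q[j])),(255,0,0),1)
    cv2.imwrite(f"pics/o_{n}.png",im[a*3:b*3,c*3:d*3,::-1])
E
```

```text
(no output)
```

View pics/o_side.png

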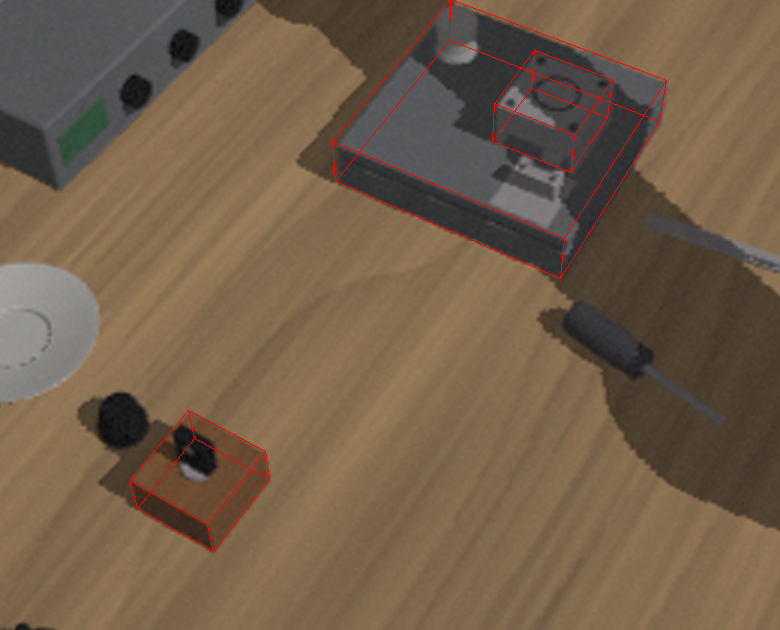

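View pics/o_top.png

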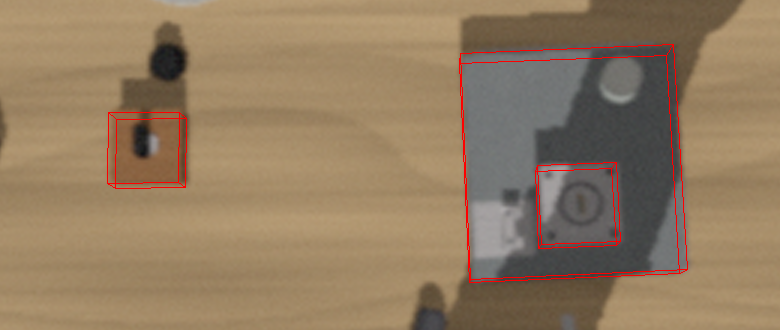

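```bash
cat > fit2.py <<'E'
import pickle
exec(open('fit.py').read().split("for cams in")[0])
for n in('side','top'): M[n,'case']['pixels']=M[n,'case']['pixels']|M[n,'lock']['pixels']
M['side','lock2']=M['side','lock'];
igl={'side':np.zeros((480,640)),'top':np.zeros((480,640))}
igl['side'][232:260,330:380]=1
for cams in (["side"],["top"],["side","top"]):
    for nm,B,i in (("case",CASE,ig),("lock",LOCK,igl),("stand",ST,igs)):
        g=[.516,-.1102] if nm!="stand" else [.572,.2515]
        x0=[*g,.04 if nm!="stand" else 0.]
        for j in range(2):
            best=fit(B,nm,cams,x0,i);x0=best.x
        print(cams,nm,best.x.round(4),round(best.fun,1))
E
python3 fit2.py
```

```text
['side'] case [ 0.5141 -0.1111  0.0535] 337.7
['side'] lock [ 0.5122 -0.1086  0.0421] 13.0
['side'] stand [ 0.5709  0.251  -0.0199] 13.2
['top'] case [ 0.5178 -0.1102  0.0373] 339.4
['top'] lock [ 0.516  -0.1108  0.0481] 18.2
['top'] stand [0.5769 0.2521 0.0024] 74.7
['side', 'top'] case [ 0.516  -0.1104  0.0361] 768.6
['side', 'top'] lock [ 0.5147 -0.1105  0.0381] 80.6
['side', 'top'] stand [ 0.5719  0.2512 -0.0009] 172.7
```

```bash
cat > edge.py <<'E'
import pickle
from h import *
from scipy.optimize import least_squares
from scipy.ndimage import map_coordinates
def quad(x0,x1,y0,y1,z):
    c=[(x0,y0,z),(x1,y0,z),(x1,y1,z),(x0,y1,z)]
    return [(np.array(c[i]),np.array(c[(i+1)%4])) for i in range(4)]
MOD={'case':quad(-.055,.135,-.09,.09,.045),'lock':quad(-.032,.032,-.032,.032,.085),'stand':quad(-.03,.03,-.03,.03,.034)}
def meas(p,edges,pose,R=4):
    g=cv2.GaussianBlur(p['pixels'].astype(np.float32),(0,0),.7)
    out=[]
    for a,b in edges:
        t=np.linspace(.06,.94,40)[:,None];X=a+(b-a)*t
        q=proj(p,W(X,pose));d=q[-1]-q[0];d/=np.linalg.norm(d);n=np.array([-d[1],d[0]])
        s=np.arange(-R,R+.01,.2)
        pts=q[:,None]+n*s[None,:,None]
        v=np.stack([map_coordinates(g[:,:,k],[pts[...,1],pts[...,0]],order=1) for k in range(3)],-1)
        gr=np.linalg.norm(np.gradient(v,.2,axis=1),axis=2)
        wt=np.exp(-(s/ (R*.7))**2); k=np.argmax(gr*wt,axis=1)
        for i in range(len(t)):
            if gr[i,k[i]]>10: out.append((X[i],pts[i,k[i]],n))
    return out
def solve(cams,P,nm,pose,it=6):
    for j in range(it):
        m=[(n,o) for n in cams for o in meas(P[n],MOD[nm],pose,4 if j<3 else 2.5)]
        X={n:np.array([o[0] for k,o in m if k==n]) for n in cams};Q={n:np.array([o[1] for k,o in m if k==n]) for n in cams};N={n:np.array([o[2] for k,o in m if k==n]) for n in cams}
        f=lambda x:np.concatenate([((proj(P[n],W(X[n],x))-Q[n])*N[n]).sum(1) for n in cams])
        r=least_squares(f,pose,loss='soft_l1',f_scale=.4,x_scale=[.01,.01,.1]);pose=r.x
    return pose,np.median(abs(r.fun)),len(r.fun)
if __name__=="__main__":
    P,M=pickle.load(open("p1.pkl","rb"))
    for nm,x0 in (('case',[.516,-.11,.04]),('lock',[.5147,-.11,.04]),('stand',[.573,.2515,0])):
        for cams in (['side'],['top'],['side','top']):
            r=solve(cams,P,nm,np.array(x0));print(nm,cams,r[0].round(4),r[1].round(2),r[2])
E
python3 edge.py
```

```text
case ['side'] [ 0.5119 -0.1089  0.0378] 0.11 136
case ['top'] [ 0.5144 -0.1107  0.0422] 0.11 159
case ['side', 'top'] [ 0.5134 -0.1096  0.0392] 0.11 293
lock ['side'] [ 0.5141 -0.1097  0.059 ] 0.11 121
lock ['top'] [ 0.5156 -0.1114  0.0322] 0.12 152
lock ['side', 'top'] [ 0.5149 -0.1107  0.0416] 0.3 275
stand ['side'] [ 0.5706  0.2513 -0.0162] 0.1 116
stand ['top'] [0.5712 0.2477 0.047 ] 0.3 150
stand ['side', 'top'] [ 0.5709  0.2509 -0.0146] 0.13 265
```

```bash
cat > plan.py <<'E'
import numpy as np
from scipy.spatial.transform import Rotation as R
def fromq(q): return R.from_quat([q[1],q[2],q[3],q[0]])
def down(a): # tool x at world angle a, z down
    c,s=np.cos(a),np.sin(a)
    return R.from_matrix(np.array([[c,s,0],[s,-c,0],[0,0,-1]]))
def rows(p,r,wps,clos,nd=2):
    """wps: list of (pos, ang, n rows)"""
    out=[];p=np.array(p,float)
    for (tp,ta,n) in wps:
        tr=down(ta); p0=p.copy()
        for k in range(n):
            dp=(np.array(tp)-p)/(n-k)
            rv=(r.inv()*tr).as_rotvec()
            if k==0 and abs(rv[2])>3.0: pass
            rv=rv/(n-k)
            d=np.round(r.inv().apply(dp)*100,nd);v=np.round(np.degrees(rv),nd)
            out.append([*d,*v,clos]); p=p+r.apply(d/100); r=r*R.from_rotvec(np.radians(v))
    return out,p,r
def show(o):
    import json
    for i in range(0,len(o),20): print("["+",".join("["+",".join(f"{x+0:g}" for x in q)+"]" for q in o[i:i+20])+"]")
E
python3 - <<'E'
from plan import *
from station import bot
o=bot.get_obs();p=o['eef_pos'];r=fromq(o['tool_rot'])
x=r.as_matrix();print(np.degrees(np.arctan2(x[1,0],x[0,0])))
a=np.radians(90-.9)
rr=np.radians
R2=lambda rad,az,z:[rad*np.cos(rr(az)),rad*np.sin(rr(az)),z]
wps=[(R2(.62,-45,.23),rr(-22),6),(R2(.62,-10,.22),rr(33),7),(R2(.624,23.7,.12),a,8)]
wps[-1]=((.571,.251,.12),a,8)
q,pp,_=rows(p,r,wps,.5,1)
print(len(q),pp);show(q)
for w in q: print(np.hypot(*w[:2]),w[5])
E
```

```text
-72.53711616916245
21 [0.57119936 0.25123893 0.120267  ]
[[-2.1,-4.8,0,0,0,-8.4,0.5],[-1.4,-5,0,0,0,-8.4,0.5],[-0.6,-5.2,0,0,0,-8.4,0.5],[0.2,-5.2,0,0,0,-8.4,0.5],[0.9,-5.1,0.1,0,0,-8.5,0.5],[1.6,-5,0,0,0,-8.4,0.5],[0.5,-5.3,0.1,0,0,-7.9,0.5],[1.2,-5.2,0.2,0,0,-7.9,0.5],[1.9,-5,0.1,0,0,-7.8,0.5],[2.6,-4.6,0.2,0,0,-7.9,0.5],[3.2,-4.2,0.1,0,0,-7.8,0.5],[3.8,-3.8,0.2,0,0,-7.9,0.5],[4.2,-3.2,0.1,0,0,-7.8,0.5],[2,-4,1.3,0,0,-7,0.5],[2.5,-3.8,1.2,0,0,-7,0.5],[2.9,-3.4,1.3,0,0,-7,0.5],[3.4,-3,1.2,0,0,-7,0.5],[3.7,-2.6,1.3,0,0,-7,0.5],[4,-2.1,1.2,0,0,-7,0.5],[4.2,-1.7,1.3,0,0,-7.1,0.5]]
[[4.4,-1.1,1.2,0,0,-7,0.5]]
5.239274758971894 -8.4
5.192301994298868 -8.4
5.2345009313209605 -8.4
5.203844732503075 -8.4
5.1788029504896205 -8.5
5.249761899362675 -8.4
5.323532661682465 -7.9
5.336665625650534 -7.9
5.348831648126533 -7.8
5.2839379254491625 -7.9
5.280151512977635 -7.8
5.374011537017761 -7.9
5.280151512977635 -7.8
4.47213595499958 -7.0
4.548626166217663 -7.0
4.468780594300866 -7.0
4.534313619501853 -7.0
4.522167621838006 -7.0
4.517742799230607 -7.0
4.531004303683677 -7.1
4.535416188179427 -7.0
```

```bash
python3 - <<'E'
from plan import *
from station import bot
o=bot.get_obs();p=o['eef_pos'];r=fromq(o['tool_rot'])
a=np.radians(90-.9)
rr=np.radians
R2=lambda rad,az,z:[rad*np.cos(rr(az)),rad*np.sin(rr(az)),z]
wps=[(R2(.62,-45,.23),rr(-26),9),(R2(.62,-10,.22),rr(33),9),((.571,.251,.15),a,11)]
q,pp,_=rows(p,r,wps,.5,1)
print(len(q),pp);show(q)
E
```

```text
29 [0.57070475 0.25083524 0.15026702]
[[-1.4,-3.2,0,0,0,-5.2,0.5],[-1.1,-3.3,0,0,0,-5.2,0.5],[-0.8,-3.4,0,0,0,-5.2,0.5],[-0.5,-3.4,0,0,0,-5.2,0.5],[-0.2,-3.5,0,0,0,-5.1,0.5],[0.2,-3.5,0,0,0,-5.2,0.5],[0.4,-3.4,0,0,0,-5.1,0.5],[0.8,-3.4,0.1,0,0,-5.2,0.5],[1.1,-3.3,0,0,0,-5.1,0.5],[0.1,-4.1,0.1,0,0,-6.6,0.5],[0.6,-4.1,0.1,0,0,-6.6,0.5],[1,-4,0.1,0,0,-6.5,0.5],[1.5,-3.9,0.1,0,0,-6.6,0.5],[1.9,-3.7,0.1,0,0,-6.5,0.5],[2.3,-3.4,0.1,0,0,-6.6,0.5],[2.7,-3.1,0.1,0,0,-6.5,0.5],[3.1,-2.8,0.2,0,0,-6.6,0.5],[3.4,-2.5,0.1,0,0,-6.5,0.5],[1.5,-2.9,0.6,0,0,-5.1,0.5],[1.7,-2.8,0.6,0,0,-5.1,0.5]]
[[2,-2.6,0.6,0,0,-5.1,0.5],[2.2,-2.4,0.7,0,0,-5.1,0.5],[2.4,-2.2,0.6,0,0,-5.1,0.5],[2.6,-2,0.7,0,0,-5.1,0.5],[2.8,-1.8,0.6,0,0,-5.1,0.5],[2.9,-1.5,0.7,0,0,-5.1,0.5],[3,-1.3,0.6,0,0,-5.1,0.5],[3.1,-1,0.7,0,0,-5.1,0.5],[3.2,-0.8,0.6,0,0,-5.1,0.5]]
```

Request:
{"method": "step_arm", "body": {"increments": [[-1.4,-3.2,0,0,0,-5.2,0.5],[-1.1,-3.3,0,0,0,-5.2,0.5],[-0.8,-3.4,0,0,0,-5.2,0.5],[-0.5,-3.4,0,0,0,-5.2,0.5],[-0.2,-3.5,0,0,0,-5.1,0.5],[0.2,-3.5,0,0,0,-5.2,0.5],[0.4,-3.4,0,0,0,-5.1,0.5],[0.8,-3.4,0.1,0,0,-5.2,0.5],[1.1,-3.3,0,0,0,-5.1,0.5],[0.1,-4.1,0.1,0,0,-6.6,0.5],[0.6,-4.1,0.1,0,0,-6.6,0.5],[1,-4,0.1,0,0,-6.5,0.5],[1.5,-3.9,0.1,0,0,-6.6,0.5],[1.9,-3.7,0.1,0,0,-6.5,0.5],[2.3,-3.4,0.1,0,0,-6.6,0.5],[2.7,-3.1,0.1,0,0,-6.5,0.5],[3.1,-2.8,0.2,0,0,-6.6,0.5],[3.4,-2.5,0.1,0,0,-6.5,0.5],[1.5,-2.9,0.6,0,0,-5.1,0.5],[1.7,-2.8,0.6,0,0,-5.1,0.5]], "squeeze": 40}}

```text
t: 3.9
eef_pos: [0.6035, -0.0404, 0.208]
tool_rot: [-0.0, 0.929, 0.37, 0.0]
contact_force: [0.3, -0.0, -0.7]
gripper_width: 0.5
```

Request:
{"method": "step_arm", "body": {"increments": [[2,-2.6,0.6,0,0,-5.1,0.5],[2.2,-2.4,0.7,0,0,-5.1,0.5],[2.4,-2.2,0.6,0,0,-5.1,0.5],[2.6,-2,0.7,0,0,-5.1,0.5],[2.8,-1.8,0.6,0,0,-5.1,0.5],[2.9,-1.5,0.7,0,0,-5.1,0.5],[3,-1.3,0.6,0,0,-5.1,0.5],[3.1,-1,0.7,0,0,-5.1,0.5],[3.2,-0.8,0.6,0,0,-5.1,0.5],[0,0,0,0,0,0,0.5],[0,0,0,0,0,0,0.5]]}}

```text
t: 5.0
eef_pos: [0.57, 0.2511, 0.15]
tool_rot: [-0.0, 0.712, 0.702, -0.0]
contact_force: [0.4, -0.8, -0.2]
gripper_width: 0.499
```

```bash
cat > st.py <<'E'
from plan import *
from station import bot
def st(o=None):
    o=o or bot.get_obs();r=fromq(o['tool_rot']);x=r.as_matrix()
    print('t',round(o['t'],2),'p',o['eef_pos'].round(4),'ang',np.degrees(np.arctan2(x[1,0],x[0,0])).round(2),'z',x[:,2].round(4),'F',o['contact_force'].round(2),'T',o['torque'].round(3),'w',round(o['gripper_width'],3),'q7',o['q'][6].round(3))
    return o
if __name__=="__main__": st()
E
python3 st.py; python3 - <<'E'
from station import bot
import cv2,pickle,numpy as np
P={}
for n in ("side","top"):
    p=bot.read_camera(n);P[n]=p
pickle.dump(P,open("p2.pkl","wb"))
a=cv2.resize(P['side']['pixels'][270:400,160:290],None,fx=4,fy=4,interpolation=cv2.INTER_CUBIC)[:,:260*2]
b=cv2.resize(P['top']['pixels'][170:300,150:210+10],None,fx=4,fy=4,interpolation=cv2.INTER_CUBIC)
b=cv2.resize(P['top']['pixels'][170:300,160:230],None,fx=4,fy=4,interpolation=cv2.INTER_CUBIC)
cv2.imwrite("pics/hov.png",np.hstack([a,b])[:,:800,::-1])
E
```

```text
t 5.0 p [0.57   0.2511 0.15  ] ang 89.13 z [-7.e-04 -6.e-04 -1.e+00] F [ 0.41 -0.76 -0.23] T [-0.032 -0.002  0.007] w 0.499 q7 0.645
```

View pics/hov.png

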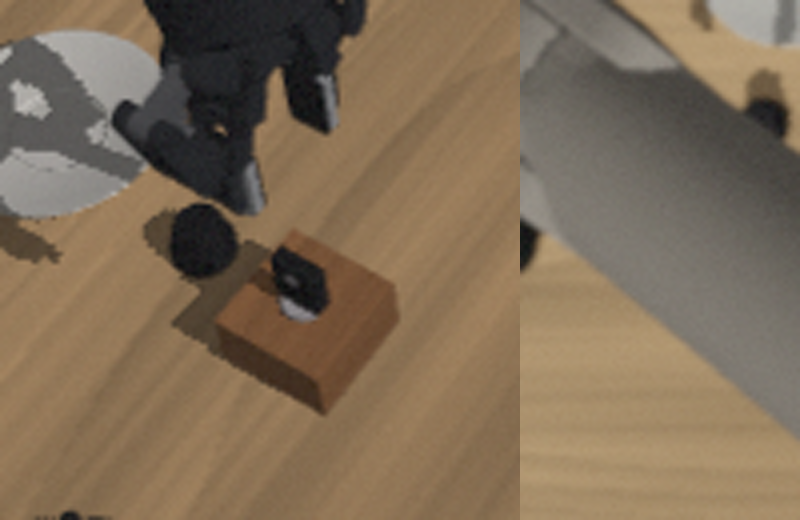

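```bash
python3 - <<'E'
import pickle
from h import *
from scipy.optimize import minimize
P,M=pickle.load(open("p1.pkl","rb"))
print(ray(P['side'],(236.2,341.8),.053),ray(P['top'],(212,227.3),.053))
B=[box(-.013,.013,-.005,.005,.038,.068)]
for n,(a,b,c,d) in {'side':(320,365,215,255),'top':(205,250,195,235)}.items():
    im=P[n]['pixels'][a:b,c:d].astype(float)
    m=(im.max(2)<60).astype(float)
    if n=='side': m[:,:]=m
    k,l=cv2.connectedComponents(m.astype(np.uint8));
    m=(l==1+np.argmax([ (l==i).sum() for i in range(1,k)])).astype(float)
    L=lambda x:((render(P[n],B,x,(a,b,c,d),8)-m)**2).sum()
    for x0 in ([.571,.251,-.02],[.573,.253,.05]):
        r=minimize(L,x0,method='Nelder-Mead',options=dict(initial_simplex=[x0,np.add(x0,[.005,0,0]),np.add(x0,[0,.005,0]),np.add(x0,[0,0,.15])]))
        print(n,m.sum(),r.x.round(4),r.fun)
E
```

```text
[0.56605261 0.25341705 0.053     ] [0.57276943 0.24898056 0.053     ]
side 158.0 [ 0.572   0.252  -0.0983] 21.721860822760476
side 158.0 [ 0.5724  0.2516 -0.0773] 21.603706266820453
top 39.0 [0.5754 0.2501 0.2911] 25.896578239138794
top 39.0 [0.5734 0.2483 0.1475] 27.31896962706651
```

Request:
{"method": "step_arm", "body": {"increments": [[0,0.1,2.5,0,0,0,0.5],[0,0,3,0,0,0,0.5],[0,0,2.5,0,0,0,0.55],[0,0,1.5,0,0,0,0.6],[0,0,0.8,0,0,0,0.6],[0,0,0.5,0,0,0,0.6],[0,0,0,0,0,0,0.6],[0,0,0,0,0,0,0.6]]}}

```text
t: 5.9
eef_pos: [0.5723, 0.2512, 0.0433]
tool_rot: [0.0, 0.713, 0.701, 0.001]
contact_force: [-0.9, -0.1, -0.2]
gripper_width: 0.407
```

```bash
python3 st.py; python3 - <<'E'
from station import bot
import cv2
p=bot.read_camera('side')
cv2.imwrite("pics/pre.png",cv2.resize(p['pixels'][300:390,180:300],None,fx=6,fy=6,interpolation=cv2.INTER_CUBIC)[:,:,::-1])
E
```

```text
t 5.9 p [0.5723 0.2512 0.0433] ang 89.05 z [ 1.4e-03  7.0e-04 -1.0e+00] F [-0.93 -0.15 -0.15] T [ 0.016 -0.005  0.011] w 0.407 q7 0.557
```

View pics/pre.png

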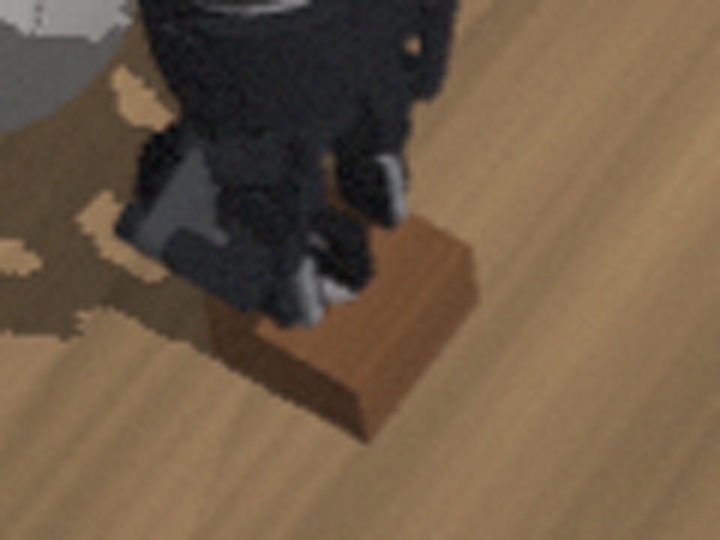

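Request:
{"method": "step_arm", "body": {"increments": [[0,0,0,0,0,0,0.75],[0,0,0,0,0,0,0.8],[0,0,0,0,0,0,0.85],[0,0,0,0,0,0,0.9],[0,0,0,0,0,0,1],[0,0,0,0,0,0,1],[0,0,0,0,0,0,1],[0,0,0,0,0,0,1]], "squeeze": 40}}

```text
t: 6.75
eef_pos: [0.5719, 0.2509, 0.0426]
tool_rot: [0.0, 0.713, 0.701, 0.0]
contact_force: [-0.8, -0.6, 6.1]
gripper_width: 0.108
```

```bash
python3 st.py
```

```text
t 6.75 p [0.5719 0.2509 0.0426] ang 89.06 z [ 4.e-04  1.e-04 -1.e+00] F [-0.79 -0.58  6.07] T [-0.186  0.186  0.016] w 0.108 q7 0.557
```

Request:
{"method": "step_arm", "body": {"increments": [[0,0,0,0,0,0,1],[0,0,-0.2,0,0,0,1],[0,0,-0.4,0,0,0,1],[0,0,-0.8,0,0,0,1],[0,0,-1.2,0,0,0,1],[0,0,-2,0,0,0,1],[0,0,-2.5,0,0,0,1],[0,0,-2.5,0,0,0,1],[0,0,-0.9,0,0,0,1],[0,0,0,0,0,0,1]], "squeeze": 80}}

```text
t: 7.75
eef_pos: [0.5725, 0.2514, 0.1491]
tool_rot: [0.001, 0.713, 0.701, 0.001]
contact_force: [-0.4, -0.1, -0.1]
gripper_width: 0.099
```

```bash
python3 st.py; python3 - <<'E'
from station import bot
import cv2,pickle
P={n:bot.read_camera(n) for n in('side','top')};p=P['side']
pickle.dump(P,open("p3.pkl","wb"))
for q in('key','key_tip','key_bow'):
    print(q,[(r['point'],r['score']) for r in bot.pinpoint(p,q)])
cv2.imwrite("pics/lift.png",cv2.resize(p['pixels'][270:390,180:300],None,fx=5,fy=5,interpolation=cv2.INTER_CUBIC)[:,:,::-1])
cv2.imwrite("pics/lift_t.png",P['top']['pixels'][:,:,::-1])
E
```

```text
t 7.75 p [0.5725 0.2514 0.1491] ang 89.05 z [ 0.003   0.0012 -1.    ] F [-0.43 -0.13 -0.13] T [ 0.061  0.02  -0.019] w 0.099 q7 0.643
key [([230.8, 310.9], 0.52), ([353.5, 224.3], 0.46)]
key_tip [([231.1, 321.2], 0.63), ([394.0, 154.3], 0.3)]
key_bow [([231.1, 313.9], 0.66), ([229.6, 308.2], 0.64)]
```

View pics/lift.png

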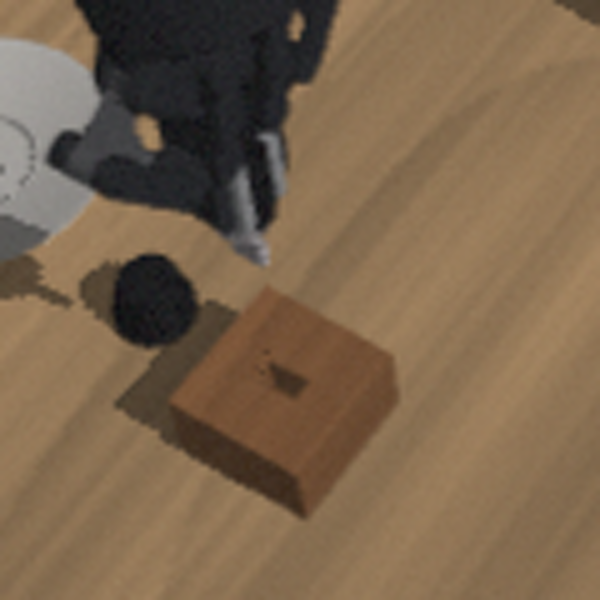

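```bash
python3 - <<'E'
from plan import *
import pickle
from h import *
P=pickle.load(open('p3.pkl','rb'))
p=P['side']
print(proj(p,[[.5725,.2514,.117],[.5725,.2514,.141]]))
r=down(np.radians(89.05))
q,pp,_=rows([.5723,.2513,.1491],r,[((.514,-.1102,.135),np.radians(92.3),12)],1,1)
show(q);print(pp)
E
```

```text
[[229.94286876 319.96754384]
 [228.2868979  312.13413686]]
[[-3,-0.4,0.1,0,0,-0.3,1],[-3,-0.5,0.1,0,0,-0.3,1],[-3,-0.5,0.1,0,0,-0.3,1],[-3,-0.5,0.1,0,0,-0.3,1],[-3,-0.5,0.1,0,0,-0.3,1],[-3,-0.5,0.1,0,0,-0.2,1],[-3,-0.5,0.1,0,0,-0.3,1],[-3,-0.5,0.1,0,0,-0.2,1],[-3,-0.6,0.2,0,0,-0.3,1],[-3,-0.6,0.1,0,0,-0.2,1],[-3,-0.5,0.2,0,0,-0.3,1],[-3.1,-0.6,0.1,0,0,-0.2,1]]
[ 0.51411745 -0.1103616   0.1351    ]
```

Request:
{"method": "step_arm", "body": {"increments": [[-1.5,-0.2,0,0,0,0,1],[-3,-0.5,0.1,0,0,-0.3,1],[-3,-0.5,0.1,0,0,-0.3,1],[-3,-0.5,0.1,0,0,-0.3,1],[-3,-0.5,0.1,0,0,-0.3,1],[-3,-0.5,0.1,0,0,-0.3,1],[-3,-0.5,0.1,0,0,-0.3,1],[-3,-0.5,0.1,0,0,-0.3,1],[-3,-0.5,0.1,0,0,-0.3,1],[-3,-0.5,0.1,0,0,-0.3,1],[-3,-0.6,0.2,0,0,-0.3,1],[-3,-0.6,0.2,0,0,-0.3,1],[-1.6,-0.4,0.1,0,0,-0.2,1],[0,0,0,0,0,0,1],[0,0,0,0,0,0,1]]}}

```text
t: 9.5
eef_pos: [0.5118, -0.1111, 0.133]
tool_rot: [-0.0, 0.692, 0.722, -0.0]
contact_force: [-0.3, -0.3, -0.3]
gripper_width: 0.097
```

```bash
python3 st.py; python3 - <<'E'
from station import bot
import cv2,pickle
P={n:bot.read_camera(n) for n in('side','top')};p=P['side']
pickle.dump(P,open("p4.pkl","wb"))
for q in('key','key_tip','keyway'):
    print(q,[(r['point'],r['score']) for r in bot.pinpoint(p,q)])
cv2.imwrite("pics/h4.png",cv2.resize(p['pixels'][180:270,300:420],None,fx=6,fy=6,interpolation=cv2.INTER_CUBIC)[:,:,::-1])
cv2.imwrite("pics/h4t.png",cv2.resize(P['top']['pixels'][180:300,280:440],None,fx=4,fy=4)[:,:,::-1])
E
```

```text
t 9.5 p [ 0.5118 -0.1111  0.133 ] ang 92.49 z [-5.e-04  4.e-04 -1.e+00] F [-0.26 -0.3  -0.35] T [-0.035 -0.005 -0.017] w 0.097 q7 1.317
key [([358.0, 206.8], 0.5)]
key_tip [([352.4, 246.4], 0.7), ([358.8, 215.0], 0.41), ([234.9, 355.6], 0.18)]
keyway [([354.9, 220.3], 0.92)]
```

View pics/h4.png

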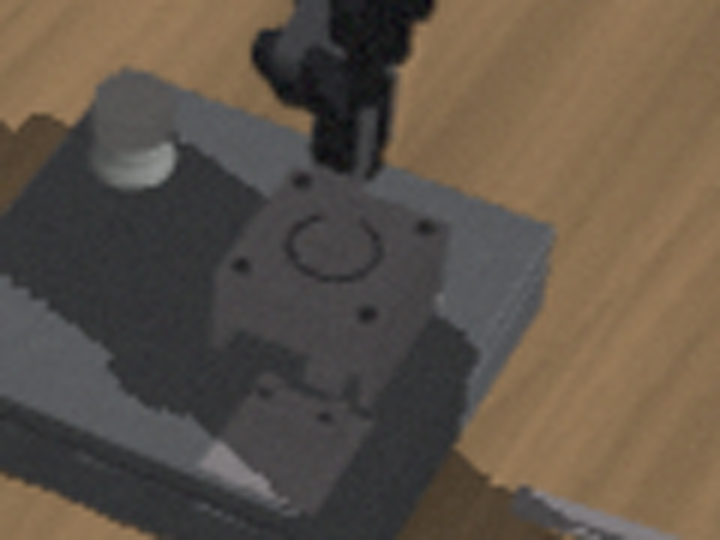

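View pics/h4t.png

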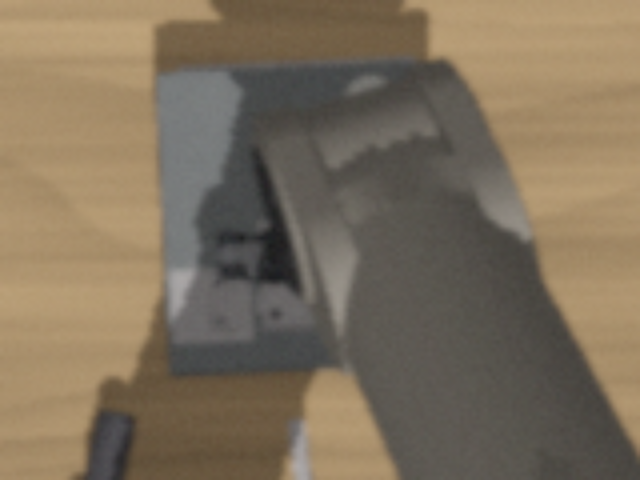

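```bash
python3 - <<'E'
import pickle
from h import *
P=pickle.load(open('p4.pkl','rb'));p=P['side']
X=[[.5118,-.1111,z] for z in (.101,.125,.133)]+[[.514,-.1102,.085]]
print((proj(p,X)));print((proj(p,X)-[300,180])*6)
im=p['pixels'][195:225,340:375]
im=cv2.resize(im,None,fx=20,fy=20,interpolation=cv2.INTER_NEAREST).astype(float)
im=np.clip(im*2.0,0,255).astype(np.uint8)
cv2.imwrite('pics/h4z.png',im[:,:,::-1])
# lock top ring refit in this image
from edge import solve
print(solve(['side'],P,'lock',np.array([.5147,-.1105,.04])),solve(['side'],P,'case',np.array([.514,-.1105,.04])))
E
```

```text
[[356.6043121  215.43663664]
 [357.31824372 207.37558163]
 [357.56140666 204.63001067]
 [355.05668187 220.54607542]]
[[339.6258726  212.61981983]
 [343.90946229 164.25348978]
 [345.36843999 147.78006401]
 [330.3400912  243.27645254]]
(array([ 0.51341626, -0.1113532 , -0.08146106]), np.float64(0.2581192866805517), 95) (array([ 0.51239742, -0.10929015,  0.04319208]), np.float64(0.10202372754326178), 124)
```

View pics/h4z.png

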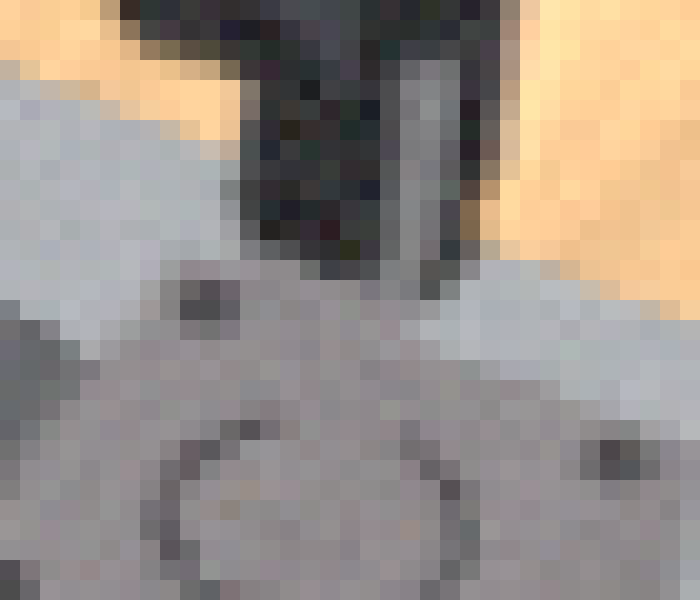

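Request:
{"method": "step_arm", "body": {"increments": [[0.06,0.24,0.3,0,0,0,1],[0,0,0.5,0,0,0,1],[0,0,0.5,0,0,0,1],[0,0,0,0,0,0,1],[0,0,0,0,0,0,1]]}}

```text
t: 10.25
eef_pos: [0.5145, -0.11, 0.12]
tool_rot: [-0.0, 0.691, 0.723, -0.0]
contact_force: [1.0, -0.7, -1.1]
gripper_width: 0.101
```

```bash
python3 st.py; python3 - <<'E'
from station import bot
import cv2,pickle
p=bot.read_camera('side');pickle.dump(p,open("p5.pkl","wb"))
im=p['pixels'][195:230,335:375]
im=cv2.resize(im,None,fx=18,fy=18,interpolation=cv2.INTER_NEAREST)
cv2.imwrite('pics/h5z.png',cv2.convertScaleAbs(im,alpha=2)[:,:,::-1])
import st,time
for i in range(3): st.st(); bot.read_camera('side')
E
```

```text
t 10.25 p [ 0.5145 -0.11    0.12  ] ang 92.57 z [-6.e-04  2.e-04 -1.e+00] F [ 1.02 -0.71 -1.13] T [ 0.054 -0.03   0.001] w 0.101 q7 1.298
t 10.3 p [ 0.5147 -0.11    0.1202] ang 92.56 z [-2.e-04  1.e-04 -1.e+00] F [ 0.01  0.04 -0.07] T [ 0.018  0.024 -0.03 ] w 0.104 q7 1.298
t 10.35 p [ 0.5148 -0.1101  0.1203] ang 92.56 z [ 1.e-04  0.e+00 -1.e+00] F [ 0.72  0.03 -0.78] T [ 0.029 -0.004  0.012] w 0.1 q7 1.298
t 10.4 p [ 0.5149 -0.1101  0.1205] ang 92.56 z [ 3.e-04 -1.e-04 -1.e+00] F [ 0.61 -0.58 -0.45] T [-0.021 -0.006 -0.035] w 0.092 q7 1.298
```

View pics/h5z.png

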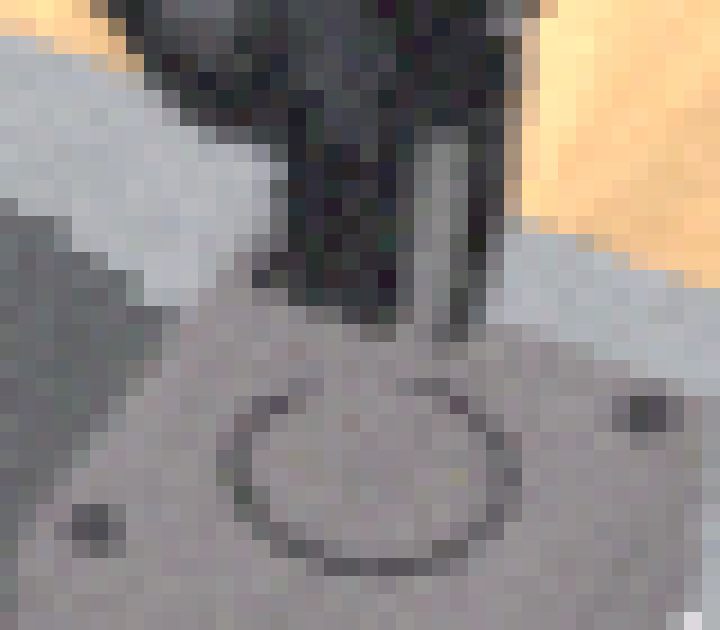

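Request:
{"method": "step_arm", "body": {"increments": [[-0.03,-0.06,0.1,0,0,0.2,1],[0,0,0.15,0,0,0,1],[0,0,0.15,0,0,0,1],[0,0,0.15,0,0,0,1],[0,0,0,0,0,0,1]]}}

```text
t: 10.95
eef_pos: [0.514, -0.1104, 0.1145]
tool_rot: [-0.0, 0.692, 0.722, -0.0]
contact_force: [-0.6, 0.1, -1.0]
gripper_width: 0.102
```

```bash
python3 st.py
```

```text
t 10.95 p [ 0.514  -0.1104  0.1145] ang 92.36 z [-4.e-04  0.e+00 -1.e+00] F [-0.57  0.12 -1.03] T [0.026 0.027 0.017] w 0.102 q7 1.289
```

Request:
{"method": "step_arm", "body": {"increments": [[0,0,0.1,0,0,0,1],[0,0,0.1,0,0,0,1],[0,0,0.1,0,0,0,1],[0,0,0,0,0,0,1]]}}

```text
t: 11.35
eef_pos: [0.514, -0.1104, 0.1116]
tool_rot: [-0.0, 0.692, 0.722, -0.0]
contact_force: [-0.6, 0.0, 0.1]
gripper_width: 0.098
```

```bash
python3 st.py
```

```text
t 11.35 p [ 0.514  -0.1104  0.1116] ang 92.37 z [-2.e-04  1.e-04 -1.e+00] F [-0.64  0.02  0.15] T [-0.01  -0.019 -0.018] w 0.098 q7 1.285
```

Request:
{"method": "step_arm", "body": {"increments": [[0,0,0.15,0,0,0,1],[0,0,0.15,0,0,0,1],[0,0,0.15,0,0,0,1],[0,0,0,0,0,0,1]]}}

```text
t: 11.75
eef_pos: [0.514, -0.1104, 0.1071]
tool_rot: [-0.0, 0.692, 0.722, -0.0]
contact_force: [0.4, 0.1, -1.1]
gripper_width: 0.102
```

```bash
python3 st.py
```

```text
t 11.75 p [ 0.514  -0.1104  0.1071] ang 92.36 z [-4.e-04  1.e-04 -1.e+00] F [ 0.41  0.08 -1.06] T [-0.009 -0.054  0.01 ] w 0.102 q7 1.279
```

Request:
{"method": "step_arm", "body": {"increments": [[0,0,0.2,0,0,0,1],[0,0,0.2,0,0,0,1],[0,0,0.2,0,0,0,1],[0,0,0.2,0,0,0,1],[0,0,0.2,0,0,0,1],[0,0,0,0,0,0,1]]}}

```text
t: 12.35
eef_pos: [0.514, -0.1105, 0.097]
tool_rot: [-0.0, 0.692, 0.722, -0.0]
contact_force: [-0.3, -0.2, -0.3]
gripper_width: 0.096
```

```bash
python3 st.py; python3 - <<'E'
from station import bot
import cv2,pickle
p=bot.read_camera('side')
im=p['pixels'][185:245,325:385]
im=cv2.resize(im,None,fx=10,fy=10,interpolation=cv2.INTER_CUBIC)
cv2.imwrite('pics/h6z.png',cv2.convertScaleAbs(im,alpha=2)[:,:,::-1])
E
```

```text
t 12.35 p [ 0.514  -0.1105  0.097 ] ang 92.36 z [-5.e-04  1.e-04 -1.e+00] F [-0.31 -0.22 -0.29] T [-0.022  0.002  0.033] w 0.096 q7 1.266
```

View pics/h6z.png

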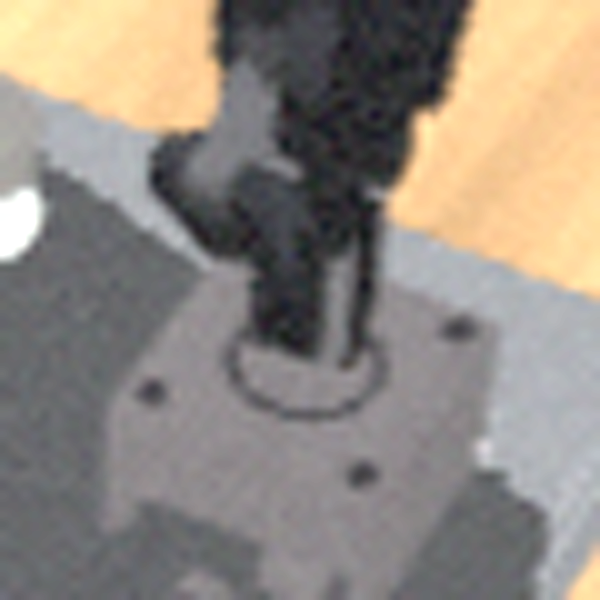

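Request:
{"method": "step_arm", "body": {"increments": [[0,0,0.1,0,0,0,1],[0,0,0.1,0,0,0,1],[0,0,0.1,0,0,0,1],[0,0,0,0,0,0,1],[0,0,0,0,0,0,1]]}}

```text
t: 12.9
eef_pos: [0.5142, -0.1104, 0.0943]
tool_rot: [0.0, 0.692, 0.722, -0.0]
contact_force: [-1.0, -0.5, -1.7]
gripper_width: 0.102
```

```bash
python3 st.py
```

```text
t 12.9 p [ 0.5142 -0.1104  0.0943] ang 92.37 z [ 0. -0. -1.] F [-0.96 -0.52 -1.72] T [0.012 0.045 0.004] w 0.102 q7 1.262
```

Request:
{"method": "step_arm", "body": {"increments": [[0,0,0.05,0,0,0,1],[0,0,0.05,0,0,0,1],[0,0,0,0,0,0,1]]}}

```text
t: 13.2
eef_pos: [0.5142, -0.1104, 0.0937]
tool_rot: [0.0, 0.692, 0.722, -0.0]
contact_force: [-1.9, 0.2, 5.4]
gripper_width: 0.101
```

```bash
python3 st.py
```

```text
t 13.2 p [ 0.5142 -0.1104  0.0937] ang 92.36 z [-0.e+00 -4.e-04 -1.e+00] F [-1.9   0.18  5.44] T [-0.05   0.519 -0.015] w 0.101 q7 1.261
```

Request:
{"method": "step_arm", "body": {"increments": [[0,0,-0.02,0,0,2,1],[0,0,0,0,0,3,1],[0,0,0,0,0,3,1],[0,0,0,0,0,3,1],[0,0,0,0,0,0,1]]}}

```text
t: 13.7
eef_pos: [0.5142, -0.1106, 0.0937]
tool_rot: [0.0, 0.759, 0.651, -0.0]
contact_force: [-1.8, -0.9, 3.4]
gripper_width: 0.1
```

```bash
python3 st.py
```

```text
t 13.7 p [ 0.5142 -0.1106  0.0937] ang 81.28 z [ 0.e+00 -6.e-04 -1.e+00] F [-1.77 -0.93  3.38] T [-0.129  0.454  0.061] w 0.1 q7 1.095
```

Request:
{"method": "step_arm", "body": {"increments": [[0,0,0,0,0,3,1],[0,0,0,0,0,3,1],[0,0,0,0,0,3,1],[0,0,0,0,0,3,1],[0,0,0,0,0,3,1],[0,0,0,0,0,0,1]]}}

```text
t: 14.3
eef_pos: [0.5142, -0.1104, 0.0937]
tool_rot: [0.0, 0.837, 0.547, -0.0]
contact_force: [-2.0, 0.6, 4.9]
gripper_width: 0.092
```

```bash
python3 st.py
```

```text
t 14.3 p [ 0.5142 -0.1104  0.0937] ang 66.38 z [ 2.e-04 -3.e-04 -1.e+00] F [-1.99  0.63  4.91] T [-0.063  0.426  0.005] w 0.092 q7 0.871
```

```bash
python3 - <<'E'
from station import bot
import cv2,pickle,st
p=bot.read_camera('side')
im=p['pixels'][195:265,320:390]
im=cv2.resize(im,None,fx=8,fy=8,interpolation=cv2.INTER_CUBIC)
cv2.imwrite('pics/h7z.png',cv2.convertScaleAbs(im,alpha=2)[:,:,::-1])
for i in range(4): o=st.st(); print(o['joint_torque'][6]); bot.read_camera('side')
E
```

```text
t 14.35 p [ 0.5143 -0.1104  0.0937] ang 66.46 z [ 2.e-04 -3.e-04 -1.e+00] F [-0.59 -0.24  4.8 ] T [-0.029  0.415  0.058] w 0.101 q7 0.872
-0.20961614325642586
t 14.4 p [ 0.5143 -0.1104  0.0937] ang 66.46 z [ 1.e-04 -1.e-04 -1.e+00] F [-1.18 -0.3   4.51] T [-0.041  0.461  0.036] w 0.095 q7 0.872
-0.07328419480472803
t 14.45 p [ 0.5143 -0.1104  0.0937] ang 66.45 z [ 2.e-04 -1.e-04 -1.e+00] F [-2.52  0.28  5.74] T [0.021 0.509 0.009] w 0.101 q7 0.872
-0.006770845066057518
t 14.5 p [ 0.5143 -0.1104  0.0937] ang 66.44 z [ 2.e-04 -0.e+00 -1.e+00] F [-1.85  0.16  6.64] T [-0.008  0.479  0.064] w 0.102 q7 0.872
-0.022029197425581515
```

View pics/h7z.png

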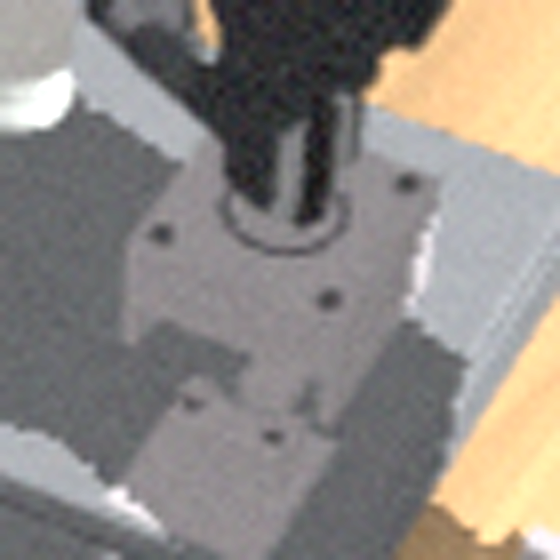

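Request:
{"method": "step_arm", "body": {"increments": [[0,0,0,0,0,2,1],[0,0,0,0,0,2,1],[0,0,0,0,0,2,1],[0,0,0,0,0,2,1]]}}

```text
t: 14.95
eef_pos: [0.5143, -0.1102, 0.0937]
tool_rot: [0.0, 0.873, 0.488, 0.0]
contact_force: [-1.5, 1.1, 5.3]
gripper_width: 0.099
```

```bash
python3 st.py
```

```text
t 14.95 p [ 0.5143 -0.1102  0.0937] ang 58.37 z [ 3.e-04  2.e-04 -1.e+00] F [-1.54  1.06  5.27] T [0.077 0.467 0.08 ] w 0.099 q7 0.751
```

Request:
{"method": "step_arm", "body": {"increments": [[0,0,0,0,0,2,1],[0,0,0,0,0,2,1]]}}

```text
t: 15.15
eef_pos: [0.5144, -0.1102, 0.0937]
tool_rot: [0.0, 0.89, 0.457, 0.0]
contact_force: [-1.3, 0.3, 5.5]
gripper_width: 0.097
```

```bash
python3 st.py
```

```text
t 15.15 p [ 0.5144 -0.1102  0.0937] ang 54.38 z [ 4.e-04  2.e-04 -1.e+00] F [-1.27  0.33  5.47] T [0.092 0.413 0.069] w 0.097 q7 0.691
```

Request:
{"method": "step_arm", "body": {"increments": [[0,0,0,0,0,2,1]]}}

```text
t: 15.25
eef_pos: [0.5144, -0.1102, 0.0937]
tool_rot: [0.0, 0.897, 0.441, 0.0]
contact_force: [-0.5, -0.2, 4.6]
gripper_width: 0.102
```

```bash
python3 st.py
```

```text
t 15.25 p [ 0.5144 -0.1102  0.0937] ang 52.38 z [ 5.e-04  2.e-04 -1.e+00] F [-0.54 -0.15  4.55] T [0.171 0.42  0.091] w 0.102 q7 0.661
```

Request:
{"method": "step_arm", "body": {"increments": [[0,0,0,0,0,2,1]]}}

```text
t: 15.35
eef_pos: [0.5144, -0.1101, 0.0937]
tool_rot: [-0.0, 0.905, 0.426, 0.0]
contact_force: [-1.8, 0.5, 4.9]
gripper_width: 0.1
```

```bash
python3 st.py
```

```text
t 15.35 p [ 0.5144 -0.1101  0.0937] ang 50.38 z [ 4.e-04  3.e-04 -1.e+00] F [-1.81  0.46  4.88] T [0.124 0.425 0.054] w 0.1 q7 0.63
```

Request:
{"method": "step_arm", "body": {"increments": [[0,0,0,0,0,2,1],[0,0,0,0,0,1,1]]}}

```text
t: 15.55
eef_pos: [0.5145, -0.1101, 0.0937]
tool_rot: [-0.0, 0.916, 0.402, 0.0]
contact_force: [-0.9, 0.7, 5.6]
gripper_width: 0.104
```

```bash
python3 st.py
```

```text
t 15.55 p [ 0.5145 -0.1101  0.0937] ang 47.39 z [ 6.e-04  3.e-04 -1.e+00] F [-0.92  0.66  5.56] T [0.22  0.362 0.125] w 0.104 q7 0.585
```

Request:
{"method": "step_arm", "body": {"increments": [[0,0,0,0,0,2,1]]}}

```text
t: 15.65
eef_pos: [0.5145, -0.1101, 0.0937]
tool_rot: [-0.0, 0.923, 0.386, 0.0]
contact_force: [-0.8, 1.8, 5.4]
gripper_width: 0.102
```

```bash
python3 st.py
```

```text
t 15.65 p [ 0.5145 -0.1101  0.0937] ang 45.39 z [ 6.e-04  3.e-04 -1.e+00] F [-0.84  1.82  5.41] T [0.251 0.357 0.143] w 0.102 q7 0.555
```

Request:
{"method": "step_arm", "body": {"increments": [[0,0,0,0,0,1,1]]}}

```text
t: 15.75
eef_pos: [0.5144, -0.1101, 0.0937]
tool_rot: [-0.0, 0.926, 0.378, 0.0]
contact_force: [-1.0, 2.1, 5.1]
gripper_width: 0.101
```

```bash
cat > avg.py <<'E'
from station import bot
import numpy as np
T=[];
for i in range(4):
    o=bot.get_obs();T.append(o['torque'][2]);bot.read_camera('side')
print(np.round(T,3),np.mean(T).round(3),o['contact_force'].round(1),o['t'])
E
python3 st.py; python3 avg.py
```

```text
t 15.75 p [ 0.5144 -0.1101  0.0937] ang 44.37 z [ 6.e-04  3.e-04 -1.e+00] F [-1.02  2.14  5.11] T [0.263 0.27  0.065] w 0.101 q7 0.54
[ 0.065  0.054  0.037 -0.   ] 0.039 [-1.5  1.7  5.7] 15.9
```

Not home yet; continue.

Request:
{"method": "step_arm", "body": {"increments": [[0,0,0,0,0,2,1],[0,0,0,0,0,1.5,1]]}}

```text
t: 16.15
eef_pos: [0.5145, -0.1101, 0.0936]
tool_rot: [-0.0, 0.937, 0.349, 0.0]
contact_force: [-1.0, 1.4, 4.9]
gripper_width: 0.098
```

```bash
python3 st.py
```

```text
t 16.15 p [ 0.5145 -0.1101  0.0936] ang 40.87 z [ 7.e-04  4.e-04 -1.e+00] F [-1.04  1.44  4.9 ] T [0.349 0.257 0.11 ] w 0.098 q7 0.487
```

Request:
{"method": "step_arm", "body": {"increments": [[0,0,0,0,0,2,1]]}}

```text
t: 16.25
eef_pos: [0.5145, -0.1101, 0.0937]
tool_rot: [-0.0, 0.943, 0.333, 0.0]
contact_force: [-0.7, 1.3, 4.7]
gripper_width: 0.102
```

```bash
python3 st.py
```

```text
t 16.25 p [ 0.5145 -0.1101  0.0937] ang 38.88 z [ 7.e-04  4.e-04 -1.e+00] F [-0.75  1.31  4.74] T [0.3   0.192 0.081] w 0.102 q7 0.457
```

Request:
{"method": "step_arm", "body": {"increments": [[0,0,0,0,0,2,1],[0,0,0,0,0,1.5,1]]}}

```text
t: 16.45
eef_pos: [0.5146, -0.11, 0.0937]
tool_rot: [-0.0, 0.953, 0.304, 0.0]
contact_force: [-0.8, 1.7, 5.3]
gripper_width: 0.101
```

```bash
python3 st.py
```

```text
t 16.45 p [ 0.5146 -0.11    0.0937] ang 35.36 z [ 9.e-04  4.e-04 -1.e+00] F [-0.81  1.73  5.32] T [0.437 0.155 0.089] w 0.101 q7 0.404
```

Request:
{"method": "step_arm", "body": {"increments": [[0,0,0,0,0,1.5,1]]}}

```text
t: 16.55
eef_pos: [0.5146, -0.11, 0.0936]
tool_rot: [-0.0, 0.957, 0.291, 0.0]
contact_force: [-0.5, 2.4, 4.7]
gripper_width: 0.099
```

```bash
python3 st.py
```

```text
t 16.55 p [ 0.5146 -0.11    0.0936] ang 33.83 z [ 8.e-04  5.e-04 -1.e+00] F [-0.46  2.37  4.72] T [0.521 0.077 0.095] w 0.099 q7 0.381
```

Request:
{"method": "step_arm", "body": {"increments": [[0,0,0,0,0,2,1],[0,0,0,0,0,1.5,1]]}}

```text
t: 16.75
eef_pos: [0.5147, -0.11, 0.0937]
tool_rot: [-0.0, 0.965, 0.261, 0.001]
contact_force: [0.6, 3.8, 5.4]
gripper_width: 0.105
```

```bash
python3 st.py
```

```text
t 16.75 p [ 0.5147 -0.11    0.0937] ang 30.3 z [ 1.e-03  4.e-04 -1.e+00] F [0.58 3.79 5.38] T [ 0.578 -0.013  0.038] w 0.105 q7 0.328
```

Request:
{"method": "step_arm", "body": {"increments": [[0,0,0,0,0,1.5,1]]}}

```text
t: 16.85
eef_pos: [0.5147, -0.11, 0.0937]
tool_rot: [-0.0, 0.969, 0.249, 0.001]
contact_force: [0.4, 3.0, 4.4]
gripper_width: 0.099
```

```bash
python3 st.py
```

```text
t 16.85 p [ 0.5147 -0.11    0.0937] ang 28.8 z [ 1.e-03  4.e-04 -1.e+00] F [0.35 3.04 4.39] T [ 0.655 -0.161  0.146] w 0.099 q7 0.305
```

Request:
{"method": "step_arm", "body": {"increments": [[0,0,0,0,0,1.5,1]]}}

```text
t: 16.95
eef_pos: [0.5147, -0.11, 0.0937]
tool_rot: [-0.0, 0.972, 0.236, 0.001]
contact_force: [0.8, 2.3, 4.8]
gripper_width: 0.103
```

```bash
python3 st.py
```

```text
t 16.95 p [ 0.5147 -0.11    0.0937] ang 27.28 z [ 1.e-03  4.e-04 -1.e+00] F [0.76 2.33 4.83] T [ 0.735 -0.239  0.096] w 0.103 q7 0.283
```

Request:
{"method": "step_arm", "body": {"increments": [[0,0,0,0,0,1.5,1]]}}

```text
t: 17.05
eef_pos: [0.5147, -0.11, 0.0937]
tool_rot: [-0.0, 0.975, 0.223, 0.001]
contact_force: [1.9, 4.2, 4.5]
gripper_width: 0.102
```

```bash
python3 st.py
```

```text
t 17.05 p [ 0.5147 -0.11    0.0937] ang 25.77 z [ 1.1e-03  4.0e-04 -1.0e+00] F [1.93 4.17 4.51] T [ 0.879 -0.284  0.14 ] w 0.102 q7 0.26
```

Request:
{"method": "step_arm", "body": {"increments": [[0,0,0,0,0,1,1]]}}

```text
t: 17.15
eef_pos: [0.5147, -0.11, 0.0937]
tool_rot: [-0.0, 0.977, 0.215, 0.001]
contact_force: [1.6, 4.2, 3.6]
gripper_width: 0.099
```

```bash
python3 st.py;python3 avg.py
```

```text
t 17.15 p [ 0.5147 -0.11    0.0937] ang 24.79 z [ 1.1e-03  4.0e-04 -1.0e+00] F [1.58 4.23 3.55] T [ 0.92  -0.414  0.129] w 0.099 q7 0.245
[0.129 0.073 0.06  0.038] 0.075 [2.5 5.1 5. ] 17.3
```

Request:
{"method": "step_arm", "body": {"increments": [[0,0,0,0,0,2,1]]}}

```text
t: 17.45
eef_pos: [0.5147, -0.1101, 0.0937]
tool_rot: [-0.0, 0.98, 0.198, 0.001]
contact_force: [2.7, 4.4, 4.7]
gripper_width: 0.1
```

```bash
python3 st.py
```

```text
t 17.45 p [ 0.5147 -0.1101  0.0937] ang 22.87 z [ 1.1e-03  4.0e-04 -1.0e+00] F [2.69 4.44 4.71] T [ 1.046 -0.552  0.071] w 0.1 q7 0.216
```

Request:
{"method": "step_arm", "body": {"increments": [[0,0,0,0,0,1,1]]}}

```text
t: 17.55
eef_pos: [0.5147, -0.1101, 0.0937]
tool_rot: [-0.0, 0.982, 0.189, 0.001]
contact_force: [3.5, 4.7, 5.0]
gripper_width: 0.101
```

```bash
python3 st.py; python3 avg.py
```

```text
t 17.55 p [ 0.5147 -0.1101  0.0937] ang 21.83 z [ 1.1e-03  4.0e-04 -1.0e+00] F [3.51 4.68 5.03] T [ 1.11  -0.656  0.119] w 0.101 q7 0.2
[0.119 0.076 0.047 0.067] 0.077 [2.4 4.6 4.6] 17.7
```

Request:
{"method": "step_arm", "body": {"increments": [[0.03,-0.02,0,0,0,1,1]]}}

```text
t: 17.85
eef_pos: [0.5147, -0.11, 0.0937]
tool_rot: [-0.0, 0.983, 0.181, 0.0]
contact_force: [1.0, 4.2, 5.2]
gripper_width: 0.101
```

```bash
python3 st.py
```

```text
t 17.85 p [ 0.5147 -0.11    0.0937] ang 20.86 z [ 7.e-04  1.e-04 -1.e+00] F [1.03 4.18 5.18] T [ 0.811 -0.506  0.138] w 0.101 q7 0.185
```

Request:
{"method": "step_arm", "body": {"increments": [[0,0,0,0,0,1,1]]}}

```text
t: 17.95
eef_pos: [0.5147, -0.11, 0.0937]
tool_rot: [0.0, 0.985, 0.172, 0.0]
contact_force: [3.2, 3.8, 4.7]
gripper_width: 0.102
```

```bash
python3 st.py; python3 avg.py
```

```text
t 17.95 p [ 0.5147 -0.11    0.0937] ang 19.81 z [ 7.e-04  1.e-04 -1.e+00] F [3.19 3.8  4.65] T [ 0.937 -0.643  0.091] w 0.102 q7 0.169
[0.091 0.094 0.128 0.037] 0.087 [3.6 4.3 4.9] 18.1
```

Request:
{"method": "step_arm", "body": {"increments": [[0,0,0,0,0,1.5,1]]}}

```text
t: 18.25
eef_pos: [0.5148, -0.11, 0.0937]
tool_rot: [-0.0, 0.987, 0.16, 0.0]
contact_force: [3.5, 4.8, 4.5]
gripper_width: 0.103
```

```bash
python3 st.py
```

```text
t 18.25 p [ 0.5148 -0.11    0.0937] ang 18.36 z [ 9.e-04  1.e-04 -1.e+00] F [3.51 4.84 4.5 ] T [ 1.008 -0.707  0.198] w 0.103 q7 0.148
```

Request:
{"method": "step_arm", "body": {"increments": [[0,0,0,0,0,1,1]]}}

```text
t: 18.35
eef_pos: [0.5148, -0.11, 0.0937]
tool_rot: [0.0, 0.989, 0.151, 0.0]
contact_force: [3.0, 3.9, 4.6]
gripper_width: 0.101
```

```bash
python3 st.py; python3 avg.py;python3 - <<'E'
from station import bot
import cv2,pickle
for n,(a,b,c,d) in {'side':(195,265,320,390),'top':(225,275,310,370)}.items():
    p=bot.read_camera(n)
    im=cv2.resize(p['pixels'][a:b,c:d],None,fx=8,fy=8,interpolation=cv2.INTER_CUBIC)
    cv2.imwrite(f'pics/h8{n}.png',cv2.convertScaleAbs(im,alpha=2)[:,:,::-1])
E
```

```text
t 18.35 p [ 0.5148 -0.11    0.0937] ang 17.34 z [ 9.e-04  1.e-04 -1.e+00] F [3.   3.91 4.57] T [ 1.001 -0.66   0.08 ] w 0.101 q7 0.132
[0.08  0.107 0.068 0.124] 0.095 [2.3 4.4 4.8] 18.5
```

View pics/h8side.png

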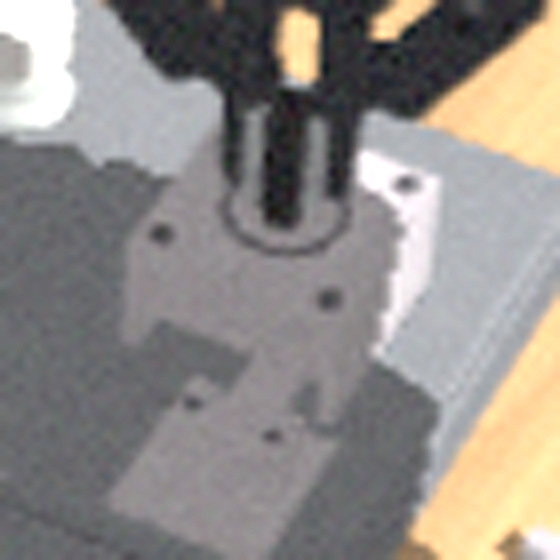

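View pics/h8top.png

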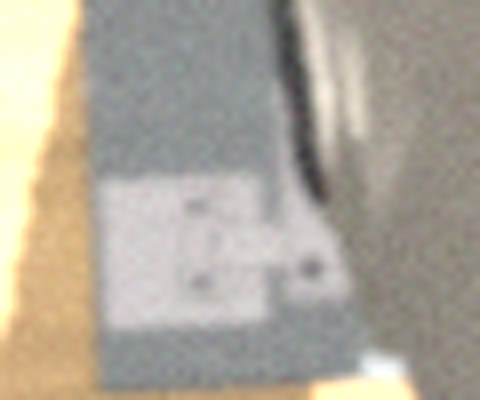

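Request:
{"method": "step_arm", "body": {"increments": [[0,0,0,0,0,1,1]]}}

```text
t: 18.75
eef_pos: [0.5148, -0.1101, 0.0937]
tool_rot: [0.0, 0.99, 0.142, 0.0]
contact_force: [2.9, 4.0, 4.9]
gripper_width: 0.098
```

```bash
python3 st.py; python3 avg.py
```

```text
t 18.75 p [ 0.5148 -0.1101  0.0937] ang 16.38 z [ 9.e-04  1.e-04 -1.e+00] F [2.89 4.   4.94] T [ 0.938 -0.716  0.222] w 0.098 q7 0.118
[0.222 0.176 0.149 0.166] 0.178 [2.7 4.4 3.5] 18.9
```

Request:
{"method": "step_arm", "body": {"increments": [[0,0,0,0,0,1,1]]}}

```text
t: 19.05
eef_pos: [0.5148, -0.11, 0.0937]
tool_rot: [0.0, 0.991, 0.134, 0.0]
contact_force: [3.9, 4.4, 4.7]
gripper_width: 0.101
```

```bash
python3 st.py; python3 avg.py
```

```text
t 19.05 p [ 0.5148 -0.11    0.0937] ang 15.39 z [ 9.e-04  0.e+00 -1.e+00] F [3.91 4.42 4.65] T [ 0.983 -0.765  0.172] w 0.101 q7 0.103
[0.172 0.207 0.144 0.214] 0.184 [3.8 4.2 5.1] 19.2
```

Request:
{"method": "step_arm", "body": {"increments": [[0,0,0,0,0,1,1]]}}

```text
t: 19.35
eef_pos: [0.5148, -0.11, 0.0937]
tool_rot: [0.0, 0.992, 0.125, 0.0]
contact_force: [3.4, 4.1, 5.8]
gripper_width: 0.1
```

```bash
python3 st.py; python3 avg.py
```

```text
t 19.35 p [ 0.5148 -0.11    0.0937] ang 14.4 z [ 9.e-04 -0.e+00 -1.e+00] F [3.37 4.1  5.85] T [ 1.019 -0.768  0.283] w 0.1 q7 0.088
[0.283 0.3   0.242 0.301] 0.282 [2.8 4.2 5. ] 19.5
```

Request:
{"method": "step_arm", "body": {"increments": [[0,0,0,0,0,0.6,1]]}}

```text
t: 19.65
eef_pos: [0.5148, -0.11, 0.0937]
tool_rot: [0.0, 0.993, 0.12, 0.0]
contact_force: [3.9, 4.4, 5.1]
gripper_width: 0.103
```

```bash
python3 st.py; python3 avg.py; python3 avg.py
```

```text
t 19.65 p [ 0.5148 -0.11    0.0937] ang 13.81 z [ 1.e-03 -1.e-04 -1.e+00] F [3.86 4.43 5.09] T [ 0.932 -0.762  0.314] w 0.103 q7 0.079
[0.314 0.279 0.309 0.283] 0.296 [3.2 4.7 4.8] 19.8
[0.311 0.265 0.301 0.268] 0.286 [3.6 3.7 4.9] 20.0
```

Request:
{"method": "step_arm", "body": {"increments": [[0,0,0,0,0,0.5,1]]}}

```text
t: 20.15
eef_pos: [0.5149, -0.11, 0.0937]
tool_rot: [0.0, 0.993, 0.116, 0.0]
contact_force: [3.2, 3.8, 4.0]
gripper_width: 0.098
```

```bash
python3 st.py; python3 avg.py; python3 avg.py
```

```text
t 20.15 p [ 0.5149 -0.11    0.0937] ang 13.32 z [ 1.e-03 -1.e-04 -1.e+00] F [3.18 3.83 4.01] T [ 0.983 -0.803  0.358] w 0.098 q7 0.071
[0.358 0.35  0.317 0.315] 0.335 [3.  3.9 4.6] 20.3
[0.338 0.285 0.294 0.356] 0.318 [2.8 3.5 3.6] 20.5
```

Request:
{"method": "step_arm", "body": {"increments": [[0,0,0,0,0,0.3,1]]}}

```text
t: 20.65
eef_pos: [0.5149, -0.11, 0.0937]
tool_rot: [0.0, 0.994, 0.113, 0.001]
contact_force: [2.9, 3.8, 4.0]
gripper_width: 0.099
```

```bash
python3 avg.py
```

```text
[0.351 0.299 0.292 0.355] 0.324 [2.5 3.4 4.9] 20.8
```

Request:
{"method": "step_arm", "body": {"increments": [[0,0,0,0,0,0.4,1]]}}

```text
t: 20.95
eef_pos: [0.5148, -0.11, 0.0937]
tool_rot: [0.0, 0.994, 0.11, 0.0]
contact_force: [3.9, 4.2, 5.3]
gripper_width: 0.1
```

```bash
python3 st.py;python3 avg.py
```

```text
t 20.95 p [ 0.5148 -0.11    0.0937] ang 12.63 z [ 1.e-03 -1.e-04 -1.e+00] F [3.93 4.17 5.29] T [ 0.926 -0.714  0.311] w 0.1 q7 0.061
[0.311 0.382 0.39  0.364] 0.362 [4.1 3.  5.1] 21.1
```

Request:
{"method": "step_arm", "body": {"increments": [[0,0,0,0,0,-2,1],[0,0,0,0,0,-4,1],[0,0,0,0,0,-5,1],[0,0,0,0,0,-5,1],[0,0,0,0,0,-5,1],[0,0,0,0,0,-5,1],[0,0,0,0,0,-5,1],[0,0,0,0,0,-5,1],[0,0,0,0,0,-5,1],[0,0,0,0,0,-5,1],[0,0,0,0,0,-5,1],[0,0,0,0,0,-5,1],[0,0,0,0,0,-5,1],[0,0,0,0,0,-5,1],[0,0,0,0,0,-5,1],[0,0,0,0,0,-5,1],[0,0,0,0,0,-3.7,1],[0,0,0,0,0,0,1]]}}

```text
t: 22.95
eef_pos: [0.514, -0.1111, 0.0936]
tool_rot: [0.0, 0.693, 0.721, -0.001]
contact_force: [-0.0, 2.1, 8.1]
gripper_width: 0.102
```

```bash
python3 st.py;python3 avg.py
```

```text
t 22.95 p [ 0.514  -0.1111  0.0936] ang 92.32 z [-8.0e-04 -1.1e-03 -1.0e+00] F [-0.05  2.05  8.13] T [ 0.418 -0.079  0.035] w 0.102 q7 1.261
[ 0.035 -0.019  0.028 -0.046] -0.0 [0.2 1.2 8.9] 23.1
```

Request:
{"method": "step_arm", "body": {"increments": [[0.03,0.01,-0.05,0,0,0,1],[0.02,0.01,-0.1,0,0,0,1],[0,0,-0.1,0,0,0,1],[0,0,0,0,0,0,1]]}}

```text
t: 23.55
eef_pos: [0.5132, -0.1108, 0.0953]
tool_rot: [-0.001, 0.693, 0.721, -0.001]
contact_force: [0.3, -2.1, -1.2]
gripper_width: 0.101
```

```bash
python3 st.py
```

```text
t 23.55 p [ 0.5132 -0.1108  0.0953] ang 92.21 z [-0.0028 -0.0011 -1.    ] F [ 0.29 -2.06 -1.23] T [-0.486  0.067 -0.014] w 0.101 q7 1.262
```

Request:
{"method": "step_arm", "body": {"increments": [[0,0.04,-0.05,0,0,0,1],[0,0.02,-0.05,0,0,0,1],[0,0,-0.1,0,0,0,1],[0,0,0,0,0,0,1]]}}

```text
t: 23.95
eef_pos: [0.5143, -0.1105, 0.0977]
tool_rot: [-0.0, 0.693, 0.721, -0.001]
contact_force: [-1.6, -4.1, -2.6]
gripper_width: 0.102
```

```bash
python3 st.py
```

```text
t 23.95 p [ 0.5143 -0.1105  0.0977] ang 92.22 z [-0.0018 -0.0012 -1.    ] F [-1.56 -4.07 -2.61] T [-1.195  0.546 -0.098] w 0.102 q7 1.264
```

Request:
{"method": "step_arm", "body": {"increments": [[-0.03,-0.02,0,0,0,0,1],[0,0,0,0,0,0,1]]}}

```text
t: 24.15
eef_pos: [0.5143, -0.1105, 0.0977]
tool_rot: [-0.0, 0.693, 0.721, -0.001]
contact_force: [-2.0, -5.1, -3.8]
gripper_width: 0.103
```

```bash
python3 st.py;python3 avg.py
```

```text
t 24.15 p [ 0.5143 -0.1105  0.0977] ang 92.24 z [-1.4e-03 -7.0e-04 -1.0e+00] F [-2.04 -5.13 -3.82] T [-1.25   0.574 -0.078] w 0.103 q7 1.265
[-0.078 -0.017 -0.011 -0.067] -0.043 [-1.8 -5.7 -2.6] 24.3
```

Request:
{"method": "step_arm", "body": {"increments": [[-0.02,0,0,0,0,1,1],[0,0,0,0,0,0.5,1],[0,0,0,0,0,0,1]]}}

```text
t: 24.65
eef_pos: [0.5143, -0.1103, 0.0978]
tool_rot: [-0.0, 0.703, 0.712, -0.001]
contact_force: [-2.5, -3.9, -3.9]
gripper_width: 0.1
```

```bash
python3 st.py;python3 avg.py
```

```text
t 24.65 p [ 0.5143 -0.1103  0.0978] ang 90.73 z [-1.2e-03 -4.0e-04 -1.0e+00] F [-2.53 -3.91 -3.91] T [-1.069  0.706 -0.074] w 0.1 q7 1.242
[-0.074 -0.054 -0.079 -0.054] -0.065 [-2.6 -3.5 -2.3] 24.8
```

Request:
{"method": "step_arm", "body": {"increments": [[-0.05,-0.03,0,0,0,0,1],[0,0,0,0,0,0,1],[0,0,0,0,0,0,1]]}}

```text
t: 25.15
eef_pos: [0.5144, -0.1104, 0.0979]
tool_rot: [-0.0, 0.702, 0.712, -0.0]
contact_force: [-2.7, -2.5, -3.7]
gripper_width: 0.1
```

```bash
python3 st.py;python3 avg.py
```

```text
t 25.15 p [ 0.5144 -0.1104  0.0979] ang 90.77 z [-6.e-04  2.e-04 -1.e+00] F [-2.67 -2.53 -3.68] T [-0.82   0.727 -0.048] w 0.1 q7 1.244
[-0.048 -0.035 -0.024 -0.071] -0.044 [-2.6 -3.4 -3.9] 25.3
```

```bash
python3 - <<'E'
from station import bot
import cv2,pickle
p=bot.read_camera('side');pickle.dump(p,open('p9.pkl','wb'))
im=cv2.resize(p['pixels'][190:240,330:380],None,fx=12,fy=12,interpolation=cv2.INTER_CUBIC)
cv2.imwrite('pics/h9.png',cv2.convertScaleAbs(im,alpha=2.5)[:,:,::-1])
E
```

```text
(no output)
```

View pics/h9.png

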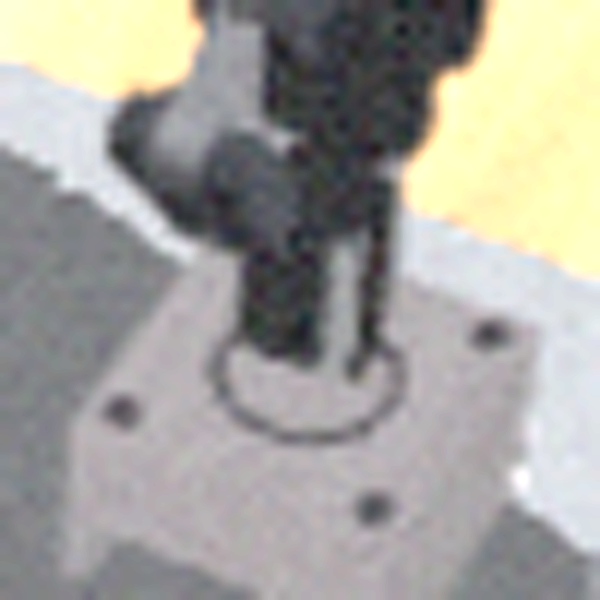

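Request:
{"method": "step_arm", "body": {"increments": [[0,0,0.1,0,0,0,1],[0,0,0.1,0,0,0,1],[0,0,0,0,0,0,1]]}}

```text
t: 25.7
eef_pos: [0.5145, -0.1104, 0.0964]
tool_rot: [-0.0, 0.702, 0.712, -0.0]
contact_force: [-5.7, -3.3, 2.1]
gripper_width: 0.102
```

```bash
python3 st.py;python3 avg.py
```

```text
t 25.7 p [ 0.5145 -0.1104  0.0964] ang 90.77 z [-5.e-04 -4.e-04 -1.e+00] F [-5.73 -3.34  2.09] T [-0.614  1.351 -0.06 ] w 0.102 q7 1.241
[-0.06  -0.044 -0.005 -0.009] -0.03 [-4.8 -3.2  2.6] 25.85
```

Request:
{"method": "step_arm", "body": {"increments": [[-0.05,-0.08,0,0,0,0,1],[0,0,0,0,0,0,1],[0,0,0,0,0,0,1]]}}

```text
t: 26.2
eef_pos: [0.5144, -0.1106, 0.0964]
tool_rot: [0.0, 0.702, 0.712, 0.001]
contact_force: [-3.2, 0.3, 2.4]
gripper_width: 0.099
```

```bash
python3 st.py;python3 avg.py
```

```text
t 26.2 p [ 0.5144 -0.1106  0.0964] ang 90.78 z [ 1.e-03  4.e-04 -1.e+00] F [-3.23  0.26  2.45] T [-0.176  0.896  0.002] w 0.099 q7 1.242
[ 0.002 -0.017 -0.044  0.016] -0.011 [-2.6 -0.7  1.6] 26.35
```

Request:
{"method": "step_arm", "body": {"increments": [[0,-0.1,0,0,0,0,1],[0,0,-0.05,0,0,0,1],[0,0,-0.1,0,0,0,1],[0,0,0,0,0,0,1]]}}

```text
t: 26.8
eef_pos: [0.5134, -0.111, 0.0978]
tool_rot: [0.0, 0.702, 0.712, 0.0]
contact_force: [-0.2, -0.5, -1.2]
gripper_width: 0.097
```

```bash
python3 st.py;python3 avg.py
```

```text
t 26.8 p [ 0.5134 -0.111   0.0978] ang 90.77 z [ 1.1e-03  2.0e-04 -1.0e+00] F [-0.2  -0.49 -1.24] T [ 0.043 -0.022 -0.004] w 0.097 q7 1.244
[-0.004 -0.004  0.012  0.008] 0.003 [ 0.6 -0.4 -0.2] 26.95
```

Request:
{"method": "step_arm", "body": {"increments": [[0,0,-0.1,0,0,0,1],[0,0,-0.1,0,0,0,1],[0,0,-0.1,0,0,0,1]]}}

```text
t: 27.3
eef_pos: [0.513, -0.1111, 0.1006]
tool_rot: [0.0, 0.702, 0.712, 0.0]
contact_force: [0.3, 0.9, -0.4]
gripper_width: 0.104
```

```bash
python3 st.py
```

```text
t 27.3 p [ 0.513  -0.1111  0.1006] ang 90.76 z [ 2.e-04  0.e+00 -1.e+00] F [ 0.32  0.89 -0.42] T [ 0.013 -0.128 -0.057] w 0.104 q7 1.248
```

Request:
{"method": "step_arm", "body": {"increments": [[0.02,0.03,-0.1,0,0,0,1],[0,0,-0.2,0,0,0,1],[0,0,-0.2,0,0,0,1],[0,0,-0.2,0,0,0,1]]}}

```text
t: 27.7
eef_pos: [0.5131, -0.1109, 0.1077]
tool_rot: [0.0, 0.702, 0.712, -0.0]
contact_force: [0.5, -0.3, 0.5]
gripper_width: 0.098
```

```bash
python3 st.py
```

```text
t 27.7 p [ 0.5131 -0.1109  0.1077] ang 90.76 z [-1.e-04 -1.e-04 -1.e+00] F [ 0.45 -0.26  0.54] T [0.009 0.025 0.046] w 0.098 q7 1.257
```

Request:
{"method": "step_arm", "body": {"increments": [[0,0,-0.2,0,0,0,1],[0,0,-0.3,0,0,0,1],[0,0,-0.3,0,0,0,1],[0,0,-0.4,0,0,0,1],[0,0,-1,0,0,0,1],[0,0,-2,0,0,0,1],[0,0,0,0,0,0,1]]}}

```text
t: 28.4
eef_pos: [0.515, -0.1108, 0.1522]
tool_rot: [0.002, 0.702, 0.712, 0.001]
contact_force: [0.5, -0.1, -0.9]
gripper_width: 0.099
```

```bash
python3 st.py; python3 - <<'E'
from station import bot
import cv2,pickle
P={n:bot.read_camera(n) for n in('side','top')};pickle.dump(P,open('p10.pkl','wb'))
p=P['side']
print([(r['point'],r['score']) for r in bot.pinpoint(p,'key_tip')])
im=cv2.resize(p['pixels'][175:260,320:390],None,fx=8,fy=8,interpolation=cv2.INTER_CUBIC)[:600]
cv2.imwrite('pics/h10.png',cv2.convertScaleAbs(im,alpha=2)[:,:,::-1])
E
```

```text
t 28.4 p [ 0.515  -0.1108  0.1522] ang 90.76 z [ 4.4e-03 -9.0e-04 -1.0e+00] F [ 0.52 -0.06 -0.9 ] T [-0.05  -0.049 -0.021] w 0.099 q7 1.311
[([354.1, 208.9], 0.43)]
```

View pics/h10.png

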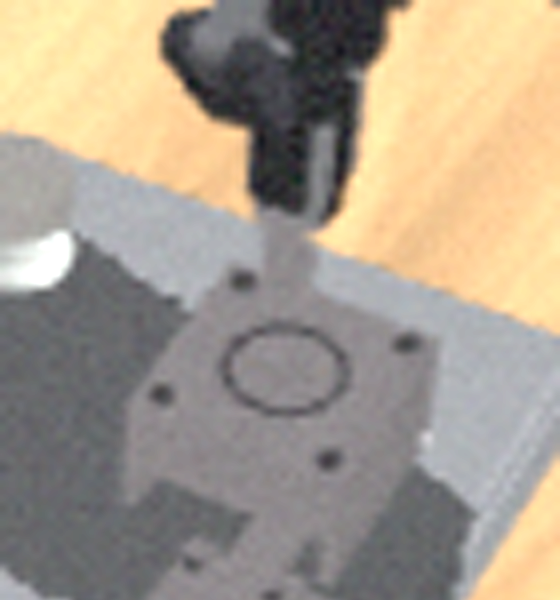

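```bash
python3 - <<'E'
import pickle
from h import *
from plan import *
P=pickle.load(open('p10.pkl','rb'));p=P['side']
X=W(box(-.007,.007,-.002,.002,-.0325,-.0185),(0,0,.02))
for z in(.1522,):
  q=proj(p,X+np.array([.515,-.1108,z]));print((q+.5-[320,175])*8)
print(proj(p,[.515,-.1108,.1522-.0325]))
r=down(np.radians(90.76))
q,pp,_=rows([.515,-.1108,.1522],r,[((.5719,.2509,.13),np.radians(88.3),14)],1,1)
show(q);print(pp)
E
```

```text
[[316.97383538 278.44360147]
 [320.51788976 240.12874779]
 [310.2174616  287.47698324]
 [313.70471388 249.16425186]
 [270.18317964 260.09598404]
 [273.26814245 221.76429263]
 [263.35288557 269.05271401]
 [266.37957121 230.72236948]]
[[355.76721465 208.71795834]]
[[2.6,0.4,0.2,0,0,0.2,1],[2.6,0.4,0.2,0,0,0.2,1],[2.6,0.4,0.2,0,0,0.2,1],[2.6,0.4,0.1,0,0,0.2,1],[2.6,0.4,0.2,0,0,0.2,1],[2.6,0.4,0.1,0,0,0.2,1],[2.6,0.4,0.2,0,0,0.2,1],[2.6,0.4,0.1,0,0,0.2,1],[2.6,0.4,0.2,0,0,0.1,1],[2.6,0.4,0.1,0,0,0.2,1],[2.6,0.4,0.2,0,0,0.1,1],[2.5,0.3,0.1,0,0,0.2,1],[2.6,0.3,0.2,0,0,0.1,1],[2.5,0.4,0.1,0,0,0.2,1]]
[0.57196754 0.25074055 0.1302    ]
```

Request:
{"method": "step_arm", "body": {"increments": [[1.3,0.2,0.1,0,0,0.2,1],[2.6,0.4,0.2,0,0,0.2,1],[2.6,0.4,0.2,0,0,0.2,1],[2.6,0.4,0.1,0,0,0.2,1],[2.6,0.4,0.2,0,0,0.2,1],[2.6,0.4,0.1,0,0,0.2,1],[2.6,0.4,0.2,0,0,0.2,1],[2.6,0.4,0.1,0,0,0.2,1],[2.6,0.4,0.2,0,0,0.1,1],[2.6,0.4,0.1,0,0,0.2,1],[2.6,0.4,0.2,0,0,0.1,1],[2.5,0.3,0.1,0,0,0.2,1],[2.6,0.3,0.2,0,0,0.1,1],[2.5,0.4,0.1,0,0,0.2,1],[1.3,0.2,0.1,0,0,0,1],[0,0,0,0,0,0,1],[0,0,0,0,0,0,1],[0,0,0,0,0,0,1]]}}

```text
t: 30.35
eef_pos: [0.5709, 0.2485, 0.1271]
tool_rot: [0.0, 0.718, 0.696, -0.001]
contact_force: [0.2, -1.0, -0.4]
gripper_width: 0.098
```

```bash
python3 st.py; python3 - <<'E'
from station import bot
import cv2,pickle
p=bot.read_camera('side')
im=cv2.resize(p['pixels'][275:375,190:290],None,fx=6,fy=6,interpolation=cv2.INTER_CUBIC)
cv2.imwrite('pics/h11.png',cv2.convertScaleAbs(im,alpha=1.5)[:,:,::-1])
p=bot.read_camera('top')
im=cv2.resize(p['pixels'][190:290,310:430],None,fx=6,fy=6,interpolation=cv2.INTER_CUBIC)
cv2.imwrite('pics/h11t.png',cv2.convertScaleAbs(im,alpha=1.5)[:,:,::-1])
E
```

```text
t 30.35 p [0.5709 0.2485 0.1271] ang 88.16 z [-4.0e-04 -1.6e-03 -1.0e+00] F [ 0.19 -0.98 -0.36] T [0.014 0.029 0.046] w 0.098 q7 0.614
```

View pics/h11.png

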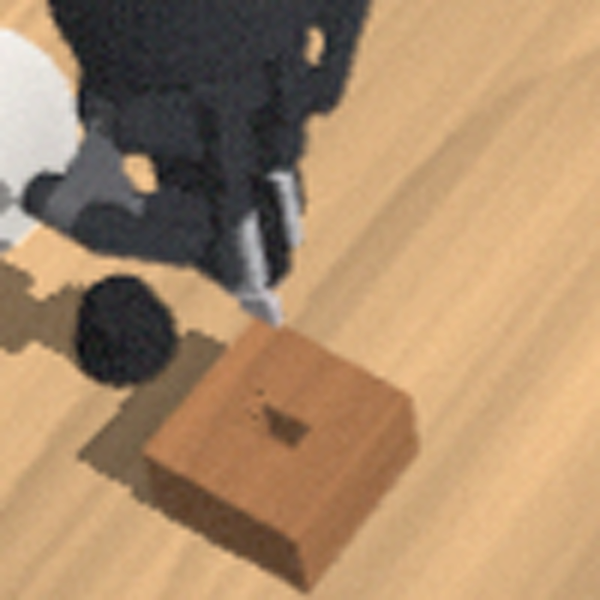

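View pics/h11t.png

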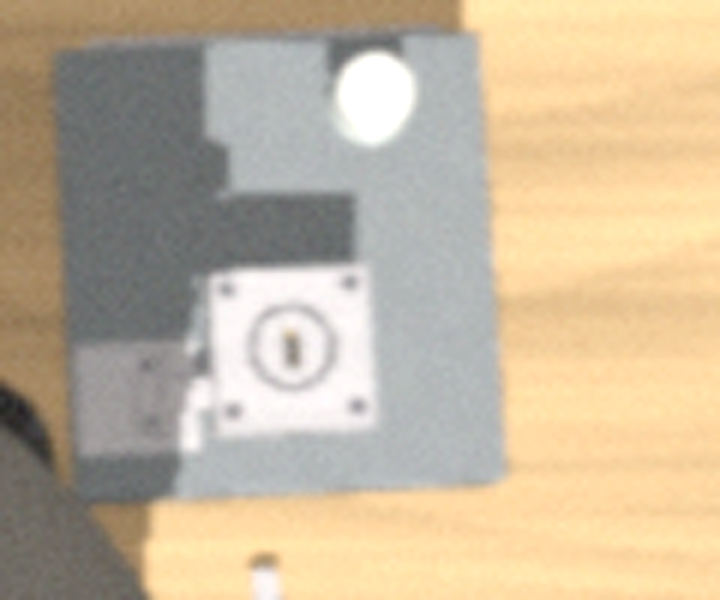

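Request:
{"method": "step_arm", "body": {"increments": [[0.23,0.08,1,0,0,0,1],[0,0,2,0,0,0,1],[0,0,1.5,0,0,0,1],[0,0,1,0,0,0,1],[0,0,0,0,0,0,1],[0,0,0,0,0,0,1],[0,0,0,0,0,0,1]]}}

```text
t: 31.15
eef_pos: [0.572, 0.2532, 0.0732]
tool_rot: [0.0, 0.718, 0.696, 0.001]
contact_force: [0.0, 0.7, -0.2]
gripper_width: 0.096
```

```bash
python3 st.py; python3 - <<'E'
from station import bot
import cv2,pickle
p=bot.read_camera('side')
im=cv2.resize(p['pixels'][295:375,200:280],None,fx=7,fy=7,interpolation=cv2.INTER_CUBIC)
cv2.imwrite('pics/h12.png',cv2.convertScaleAbs(im,alpha=1.5)[:,:,::-1])
E
python3 st.py
```

```text
t 31.15 p [0.572  0.2532 0.0732] ang 88.27 z [ 1.1e-03  7.0e-04 -1.0e+00] F [ 0.03  0.68 -0.22] T [-0.03   0.007  0.017] w 0.096 q7 0.566
t 31.2 p [0.5721 0.2532 0.0733] ang 88.26 z [ 1.3e-03  6.0e-04 -1.0e+00] F [ 0.13  0.04 -0.59] T [-0.066 -0.022  0.018] w 0.1 q7 0.566
```

View pics/h12.png

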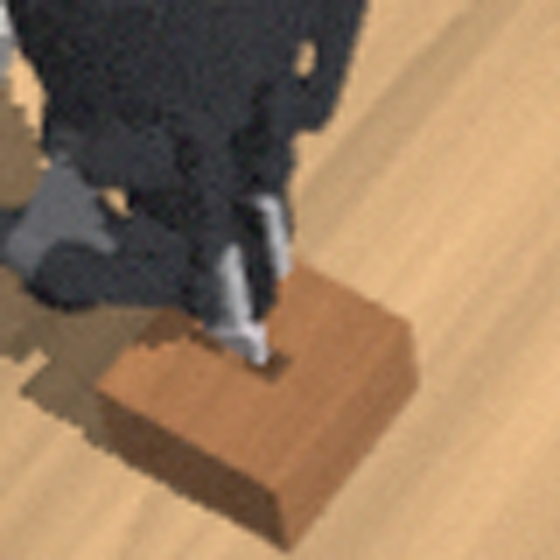

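Request:
{"method": "step_arm", "body": {"increments": [[-0.22,0,0,0,0,0,1],[0,0,0.3,0,0,0,1],[0,0,0,0,0,0,1],[0,0,0,0,0,0,1]]}}

```text
t: 31.6
eef_pos: [0.5714, 0.2505, 0.0694]
tool_rot: [-0.0, 0.718, 0.696, -0.0]
contact_force: [-0.3, -1.0, -1.7]
gripper_width: 0.096
```

```bash
python3 st.py
```

```text
t 31.6 p [0.5714 0.2505 0.0694] ang 88.26 z [-1.e-04 -1.e-04 -1.e+00] F [-0.35 -1.   -1.74] T [-0.005 -0.009  0.072] w 0.096 q7 0.566
```

Request:
{"method": "step_arm", "body": {"increments": [[0.02,0.03,0.2,0,0,0,1],[0,0,0.2,0,0,0,1],[0,0,0.2,0,0,0,1],[0,0,0.2,0,0,0,1],[0,0,0,0,0,0,1]]}}

```text
t: 32.1
eef_pos: [0.5716, 0.2507, 0.0611]
tool_rot: [-0.0, 0.718, 0.696, -0.0]
contact_force: [-0.9, -0.4, -0.8]
gripper_width: 0.097
```

```bash
python3 st.py
```

```text
t 32.1 p [0.5716 0.2507 0.0611] ang 88.27 z [-5.e-04 -3.e-04 -1.e+00] F [-0.86 -0.42 -0.77] T [ 0.018 -0.018  0.023] w 0.097 q7 0.56
```

In the slot, free. Continue down to ~0.044.

Request:
{"method": "step_arm", "body": {"increments": [[0,0,0.3,0,0,0,1],[0,0,0.3,0,0,0,1],[0,0,0.3,0,0,0,1],[0,0,0.3,0,0,0,1],[0,0,0.3,0,0,0,1],[0,0,0.1,0,0,0,1],[0,0,0,0,0,0,1],[0,0,0,0,0,0,1]]}}

```text
t: 32.9
eef_pos: [0.5719, 0.2509, 0.0456]
tool_rot: [0.0, 0.718, 0.696, 0.0]
contact_force: [-0.6, 0.9, -0.5]
gripper_width: 0.1
```

```bash
python3 st.py
```

```text
t 32.9 p [0.5719 0.2509 0.0456] ang 88.27 z [ 2.e-04  1.e-04 -1.e+00] F [-0.63  0.95 -0.52] T [0.057 0.043 0.015] w 0.1 q7 0.546
```

Request:
{"method": "step_arm", "body": {"increments": [[0,0,0.1,0,0,0,1],[0,0,0.1,0,0,0,1],[0,0,0.05,0,0,0,1],[0,0,0,0,0,0,1]]}}

```text
t: 33.3
eef_pos: [0.5717, 0.2508, 0.0429]
tool_rot: [0.0, 0.718, 0.696, -0.0]
contact_force: [-0.3, -0.3, -0.9]
gripper_width: 0.1
```

```bash
python3 st.py
```

```text
t 33.3 p [0.5717 0.2508 0.0429] ang 88.26 z [-1.e-04 -1.e-04 -1.e+00] F [-0.33 -0.26 -0.85] T [-0.006 -0.004 -0.005] w 0.1 q7 0.544
```

Request:
{"method": "step_arm", "body": {"increments": [[0,0,0.05,0,0,0,1],[0,0,0.05,0,0,0,1],[0,0,0,0,0,0,1]]}}

```text
t: 33.6
eef_pos: [0.5718, 0.2508, 0.0427]
tool_rot: [0.0, 0.718, 0.696, -0.0]
contact_force: [-1.8, -1.6, 5.0]
gripper_width: 0.101
```

```bash
python3 st.py
```

```text
t 33.6 p [0.5718 0.2508 0.0427] ang 88.26 z [ 3.e-04 -4.e-04 -1.e+00] F [-1.77 -1.55  5.04] T [-0.372  0.488  0.015] w 0.101 q7 0.543
```

Request:
{"method": "step_arm", "body": {"increments": [[0,0,0,0,0,0,1],[0,0,0,0,0,0,0.88],[0,0,0,0,0,0,0.8],[0,0,0,0,0,0,0.7],[0,0,0,0,0,0,0.6],[0,0,0,0,0,0,0.6],[0,0,0,0,0,0,0.6]], "squeeze": 20}}

```text
t: 34.3
eef_pos: [0.5718, 0.2508, 0.0419]
tool_rot: [-0.0, 0.718, 0.696, -0.0]
contact_force: [0.0, 0.1, 0.3]
gripper_width: 0.398
```

```bash
python3 st.py; python3 - <<'E'
from station import bot
import cv2,pickle
p=bot.read_camera('side')
im=cv2.resize(p['pixels'][295:375,200:280],None,fx=7,fy=7,interpolation=cv2.INTER_CUBIC)
cv2.imwrite('pics/h13.png',cv2.convertScaleAbs(im,alpha=1.5)[:,:,::-1])
E
```

```text
t 34.3 p [0.5718 0.2508 0.0419] ang 88.26 z [-1.e-04 -0.e+00 -1.e+00] F [0.03 0.08 0.26] T [-0.024 -0.007 -0.006] w 0.398 q7 0.543
```

View pics/h13.png

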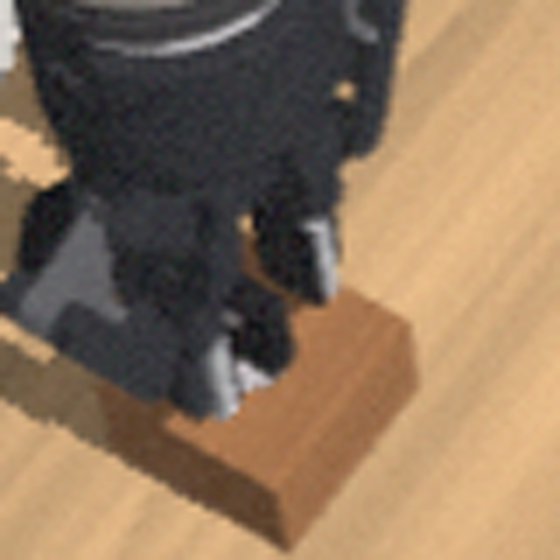

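Key stands free. Withdraw upward, then aside for a check.

Request:
{"method": "step_arm", "body": {"increments": [[0,0,-0.3,0,0,0,0.6],[0,0,-0.8,0,0,0,0.6],[0,0,-1.5,0,0,0,0.6],[0,0,-2.5,0,0,0,0.6],[0,0,-3,0,0,0,0.6],[0,0,-3,0,0,0,0.6],[0,0,-3,0,0,0,0.6],[-3,0,-2,0,0,0,0.6],[-4,0,0,0,0,0,0.6],[-4,0,0,0,0,0,0.6],[-4,0,0,0,0,0,0.6],[-3,0,0,0,0,0,0.6],[0,0,0,0,0,0,0.6],[0,0,0,0,0,0,0.6],[0,0,0,0,0,0,0.6]]}}

```text
t: 35.85
eef_pos: [0.5664, 0.0725, 0.204]
tool_rot: [0.0, 0.717, 0.697, 0.001]
contact_force: [-0.8, 0.1, 0.0]
gripper_width: 0.402
```

```bash
python3 st.py; python3 - <<'E'
from station import bot
import cv2,pickle,numpy as np
P={n:bot.read_camera(n) for n in('side','top')};pickle.dump(P,open('p14.pkl','wb'))
P0=pickle.load(open('p0.pkl','rb'))
f=lambda p:cv2.resize(p['pixels'][300:390,180:280],None,fx=4,fy=4,interpolation=cv2.INTER_CUBIC)
g=lambda p:cv2.resize(p['pixels'][190:280,170:270],None,fx=4,fy=4,interpolation=cv2.INTER_CUBIC)[:240]
cv2.imwrite('pics/h14.png',np.vstack([np.hstack([f(P0['side']),f(P['side'])]),np.hstack([g(P0['top']),g(P['top'])])])[:600,:,::-1])
cv2.imwrite('pics/h14s.png',P['side']['pixels'][:,:,::-1])
E
```

```text
t 35.85 p [0.5664 0.0725 0.204 ] ang 88.37 z [ 1.2e-03  9.0e-04 -1.0e+00] F [-0.77  0.08  0.02] T [0.031 0.064 0.037] w 0.402 q7 0.972
```

View pics/h14.png

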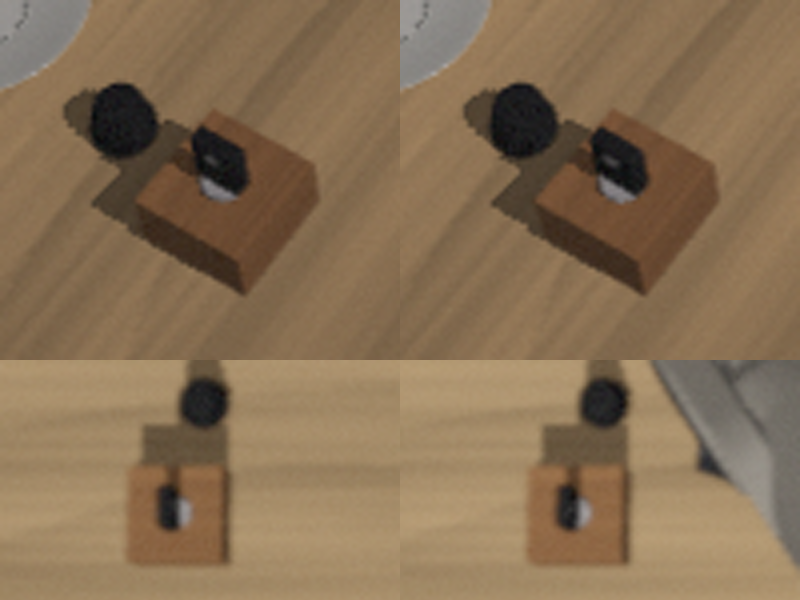

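View pics/h14s.png

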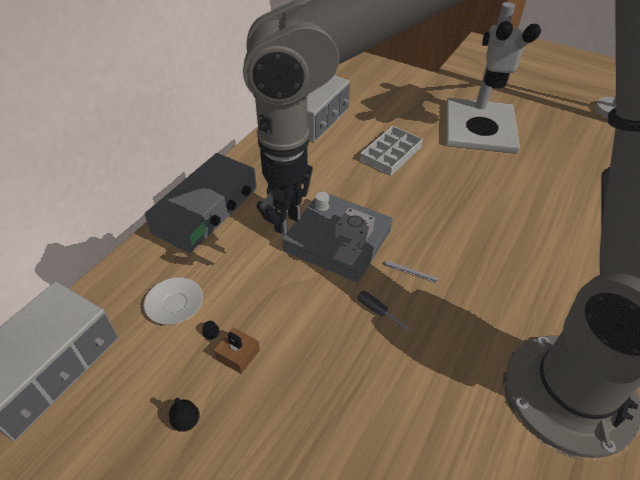

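```bash
python3 -c "
from station import bot
print(bot.hand_in())"
```

```text
the job is handed in; nothing more can be done
None
```

The parts case is locked, and the key is back upright and fully down in its stand. I handed the job in at about 36 s.

- **Locking:** the key slid fully into the lock until its collar touched the face with about 5 N. I turned it clockwise about 80° of wrist turn. From about 75° the torque began to climb and held, and I stopped at an average of about 0.36 N·m. Single readings peaked at 0.39, below the 0.42 that counts as forcing.
- **Drawing out:** I turned the key back. When I lifted it about 4 mm, it bound sideways, with up to about 6 N of side force and 4 N of drag. I stopped pulling, lowered it 1.5 mm and moved the gripper until the side force was gone. It then came out with no noticeable force.
- **Last checks:**
  - The top camera shows the bolt out in its keeper.
  - The key seated at the same height it was picked up from (0.0427 m against 0.0426 m), and the pictures of it before and after match.
  - The other things look undisturbed, by eye, in the last side picture, and the gripper is clear of everything.

Two things I could not confirm. The torque readings scatter by about ±0.03 N·m. No camera could show the bolt's tip touching the keeper's back face, so that rests on the torque alone.

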